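Stack a mast-clamp kit on its studs and close the carton

ROBOT

A 6-joint arm with a two-finger parallel gripper is mounted at the origin on the work surface. World frame = base frame: x ahead of the robot, y to its left, z up, the work surface at z = 0. Lengths are in m, angles in degrees, forces in N, time in s.
With the tool pointing down it reaches from about 0.25 to 0.725 m from the base axis. Payload 9.7 kg.
Tool frame: the origin (TCP) lies on the mounting face of the last link; the fingertips stand 173 mm ahead of it and the grasp point (between the pads) lies 155 mm ahead of it; z points along the fingers, y is the line along which they close (so a half turn about z gives the same grasp; the last joint's range is limited). The gripper opens to 85 mm and grips with 20 to 120 N. Pads are 22 mm wide; open, the fingers measure 114 mm over their backs; the gripper's body (76 mm by 85 mm) begins 54 mm behind the grasp point. The pads swing forward as they close: fully open they stand 13 mm farther back than shut.
Start: joints at [66.177, 4.979, 10.078, 95.1, 0, 90], TCP at [0.222, 0.503, 0.405] pointing down, gripper open.
Joint ranges: [-179.16, 179.16], [-48.56, 103.87], [-65.8, 70.77], [-126.05, 130.52], [-82.76, 87.17], [-180, 180]. Speed limits (degrees/s): [127.2, 127.2, 147.25, 180, 180, 180].

INTERFACE

Orientations are given as [roll, pitch, yaw] about the fixed x, y, z axes, in that order (R = Rz(yaw) Ry(pitch) Rx(roll)).
In Python, from workcell import bot, camera, camera_model, outline_of, pinpoint gives the robot as it stands.
- The arm moves only by the tool move_arm, never from a script. Its arguments are lists of equal length, an entry for each row: "jaw": the closure, from 0 (fully open) to 1 (shut); "delta_pos": the shift along the world's x, y, z in m, a list of three; "yaw": the turn about the world's z in rad. In form: {"jaw": [jaw, ...], "delta_pos": [[dx, dy, dz], ...], "yaw": [yaw, ...]}. A call has 1 to 10 rows; each row shifts and turns the commanded pose from where the row before left it; what a row does not reach is not made up. A row lasts 1/12 s, in which the tool goes at most 41.7 mm and 7.16 degrees, less where a joint would pass 70% of its speed; a pose out of reach is approached as far as the arm can. A call with a gripper value outside its range is refused whole. The fingers move at their own pace and stop on an object; "force" is the grip in N (left out, the last holds). Time passes only in rows, so rows that do not move let the fingers close. It gives the time, the measured TCP pose, the force, the opening and the grip force at its end, in the units of the state.
- bot.get_obs(): the state, without advancing time (a new reading comes with each control period).
- camera(name): name is "scene" or "side" or "wrist"; returns the picture (400x640x3 uint8, red, green, blue); there is no depth.
- camera_model(name): a dict with "fx", "fy", "cx", "cy" (pixels), "k1" (the pictures are not rectified: a ray, as slopes to the right and down, at radius r is drawn at 1 + k1 r^2 times it, then the intrinsics apply), "R" (3x3) and "t" (3): a world point X has camera coordinates R X + t. Camera axes: x right, y down, z forward; pixel columns grow to the right and rows downward; lengths in m; the calibration is good to about 2 mm. A picture is of the moment at which its call begins: read the wrist's pose just before it. camera_model takes no time and is no camera call; for the wrist camera it gives the pose at the moment of the call.
- bot.job_done(): hands the job in; it is judged then, once.
Trained networks look in the newest picture that a camera, given by its name, has taken for a name from the list of things; names that differ only in an ending like _2 or _b are one class to them, and where a whole thing is asked for, a point or a joint stands for the part that bears it (a point fixed in the world has none). Each returns a list of dicts, best first, with "confidence" (0 to 1); they miss things now and then, are a little off and sometimes report something else, mostly with a low value. They report only what shows in the picture. A call takes as long as a camera call. They do not tell look-alikes from the thing itself.
- outline_of(camera, thing): "mask" (400x640 bool, what is visible of it) and "xy" ([column, row] in pixels, amid what is visible of it).
- pinpoint(camera, thing): "xy" ([column, row] in pixels: a listed point, or the origin of a listed thing).
The state is a dict: "time": time; "q": joint angles; "qd": joint speeds; "joint_efforts": joint torques, N m; "ee_pos": TCP position; "tcp_rot": TCP orientation; "wrist_force": force on the tool from outside, world axes, zero at the start; "torque": the same for the moment, N m; "opening": finger opening in m; "grasp_force": force on a finger pad.
Only numpy, scipy, OpenCV 4.12 (cv2) and the standard library are available. Lean on these libraries where they do the work, as an engineer would, in place of code of your own. Each camera call takes 0.05 s, during which the arm holds its last target. There are 200 camera calls.

TASK

Finish packing this mast-clamp kit: slide every yellow spacer plate lying on the bench over the two studs in the open carton until its holes drop over them and it lies flat on the stack, and put the dark V-jaw on last, on top of them, with its V upwards. Then close the carton: fold both short-end flaps down first and only then the two long flaps over them, all four pressed down level. Leave the other things on the bench where they are.

Things in the scene. Friction and masses are not known exactly. Their poses are not given: they have to be found in the camera images.
- plate1: Yellow-coated steel spacer plate, one of two to four alike, 50 (x) x 112 (y) x 8 (z) mm, about 0.3 kg, lying flat on the bench. Origin at the centre of its underside. Two round 15 mm through holes on its long centre line, at y = -40 and +40 mm; the plate is the same either way round and either side up.
- plate2: Yellow-coated steel spacer plate, one of two to four alike, 50 (x) x 112 (y) x 8 (z) mm, about 0.3 kg, lying flat on the bench. Origin at the centre of its underside. Two round 15 mm through holes on its long centre line, at y = -40 and +40 mm; the plate is the same either way round and either side up.
- plate3: Yellow-coated steel spacer plate, one of two to four alike, 50 (x) x 112 (y) x 8 (z) mm, about 0.3 kg, lying flat on the bench. Origin at the centre of its underside. Two round 15 mm through holes on its long centre line, at y = -40 and +40 mm; the plate is the same either way round and either side up.
- plate4: Yellow-coated steel spacer plate, one of two to four alike, 50 (x) x 112 (y) x 8 (z) mm, about 0.3 kg, lying flat on the bench. Origin at the centre of its underside. Two round 15 mm through holes on its long centre line, at y = -40 and +40 mm; the plate is the same either way round and either side up.
- jaw: The one dark steel V-jaw, about 0.35 kg: a flat foot 50 (x) x 112 (y) x 8 (z) mm like a spacer plate, with the same two 15 mm holes at y = -40 and +40 mm, and two sloping cheeks standing on it (9 to 30 mm either side of the middle in y, tops 30 mm above the underside) that form an upward V. Origin at the centre of its underside, z up. Same either way round.
- carton: Open shipping carton, blue outside, brown inside, fixed to the bench: outside 168 (x) x 228 (y) mm, board walls 4 mm, inside 160 x 220 mm, inner floor at z = 8 mm, short-end walls 77 mm high, long walls 81 mm high. Origin at the centre of its underside, z up. A grey base plate (60 x 130 mm, top at z = 14 mm) with two upright bright steel studs stands mid-floor.
- studs (a point): Point midway between the two studs on the top face of the base plate (14 mm above the bench); axes as the carton's. The studs stand at y = -40 and +40 mm from it, 12 mm in diameter, 52 mm tall above the base plate, their top 4.5 mm tapered to 7 mm. Plates and jaw stack on them, one on another; four plates and the jaw's foot leave 12 mm of stud showing.
- flap_left (a joint): Angle of the short-end flap on the carton's +y side: 0 folded level over the opening, 1.57 upright, more when leaning outwards (at most 2.4). Board, 3 mm thick (when shut, its top lies 3 mm above the hinge line), 80 mm long, 158 mm wide, hinge 78 mm above the bench; its stiff crease (0.03 N m) holds it wherever it is left.
- flap_left_hinge (a point): Middle of the hinge line of the +y flap, on its inner face.
- flap_right (a joint): Angle of the short-end flap on the carton's -y side: 0 folded level over the opening, 1.57 upright, more when leaning outwards (at most 2.4). Board, 3 mm thick (when shut, its top lies 3 mm above the hinge line), 80 mm long, 158 mm wide, hinge 78 mm above the bench; its stiff crease (0.03 N m) holds it wherever it is left.
- flap_right_hinge (a point): Middle of the hinge line of the -y flap, on its inner face.
- flap_far (a joint): Angle of the long flap on the carton's +x side: 0 folded level over the opening, 1.57 upright, more when leaning outwards (at most 2.4). Board, 3 mm thick (when shut, its top lies 3 mm above the hinge line), 81 mm long, 226 mm wide, hinge 82 mm above the bench; its stiff crease (0.03 N m) holds it wherever it is left.
- flap_far_hinge (a point): Middle of the hinge line of the +x flap, on its inner face.
- flap_near (a joint): Angle of the long flap on the carton's -x side: 0 folded level over the opening, 1.57 upright, more when leaning outwards (at most 2.4). Board, 3 mm thick (when shut, its top lies 3 mm above the hinge line), 81 mm long, 226 mm wide, hinge 82 mm above the bench; its stiff crease (0.03 N m) holds it wherever it is left.
- flap_near_hinge (a point): Middle of the hinge line of the -x flap, on its inner face.
- screw_jar: Bystander: small jar of screws, 36 mm across, 55 mm tall, among the plates. Origin underneath, near its middle.
- tape_roll: Bystander: roll of brown tape, 110 mm across, 48 mm tall. Origin underneath, near its middle.
- screwdriver: Bystander: orange-handled screwdriver, about 200 mm long, lying on the bench. Origin underneath, near its middle.
- grey_bin: Bystander: grey picking bin with screws, 160 x 100 x 75 mm. Origin underneath, near its middle.
- green_bin: Bystander: green picking bin with screws, 160 x 100 x 75 mm. Origin underneath, near its middle.
- marker: Bystander: black marker with a red cap, 140 mm long, 15 mm thick, lying on the bench. Origin underneath, near its middle.
- spray_can: Bystander: blue and white spray can, 60 mm across, 150 mm tall. Origin underneath, near its middle.
- mug: Bystander: white mug, 80 mm across, 90 mm tall. Origin underneath, near its middle.
There are look-alikes about, which are no part of the job. What is shaped like the plate3 but brown is not meant.

How it is judged (in metres and radians):
On the way, in this order (a step that is already met when the one before it is completed fails the run):
1. every spacer plate present lies flat on the studs, its holes over them, and the jaw is not on yet (horizontal distance between each of plate1, plate2, plate3, plate4 and studs below 0.005 m and z of plate1 in the frame of studs between -0.004 and 0.034 m and angle between the y axis of each of plate1, plate2, plate3, plate4 and the y axis of studs, either way round below 0.08 rad and angle between the z axis of each of plate1, plate2, plate3, plate4 and the z axis of studs, either way round below 0.06 rad and z of plate2 in the frame of studs between -0.004 and 0.034 m and z of plate3 in the frame of studs between -0.004 and 0.034 m and z of plate4 in the frame of studs between -0.004 and 0.034 m and horizontal distance between jaw and studs above 0.02 m), for 0.2 s.
2. the V-jaw lies flat on the studs on top of the plates, V upwards (horizontal distance between each of plate1, plate2, plate3, plate4, jaw and studs below 0.005 m and z of plate1 in the frame of studs between -0.004 and 0.034 m and angle between the y axis of each of plate1, plate2, plate3, plate4, jaw and the y axis of studs, either way round below 0.08 rad and angle between the z axis of each of plate1, plate2, plate3, plate4 and the z axis of studs, either way round below 0.06 rad and z of plate2 in the frame of studs between -0.004 and 0.034 m and z of plate3 in the frame of studs between -0.004 and 0.034 m and z of plate4 in the frame of studs between -0.004 and 0.034 m and z of jaw in the frame of studs between -0.004 and 0.036 m and angle between jaw's own z axis and vertical below 0.06 rad), for 0.2 s.
3. both short-end flaps (+y and -y) are folded down, while both long flaps still stand open (more than 0.6 rad) (value of joint each of flap_left, flap_right below 0.12 rad and value of joint each of flap_far, flap_near above 0.6 rad), for 0.2 s.
4. both long flaps are folded down over the short ones (value of joint each of flap_left, flap_right, flap_far, flap_near below 0.12 rad), for 0.2 s.
At the end, for the whole second after the job is handed in: Every spacer plate present and the V-jaw are on both studs, within 5 mm of their middle, in line with them (0.08 rad), flat (0.06 rad, the jaw with its V upwards), undersides less than 34 mm (jaw 36 mm) above the base plate, and at rest; all four carton flaps are within 0.12 rad of level (all of step 2 and all of step 4 and linear speed of each of plate1, plate2, plate3, plate4, jaw below 0.02 m/s); the robot touches nothing.
It fails at once if any of the other things on the bench (jar, tape, screwdriver, bins, marker, can, mug) is moved more than 5 cm (distance of any of screw_jar, tape_roll, screwdriver, grey_bin, green_bin, marker, spray_can, mug from where it was at the start of the episode above 0.05 m).
Of plate1, plate2, plate3, plate4 only 2 to 4 are there at a start; the rules pass over those that are not, and their reading is None.
At some moment in a run one of plate1, plate2, plate3, plate4, jaw may be knocked a few centimetres aside while the robot is not near it.
Once in a run the grip may slacken for a moment while it holds something.
It also fails if it takes over 210 s, if anything falls off the work surface, if the arm or the gripper's body presses on something with over 40 N, if the wrist force passes 120 N, or if a joint passes its speed limit or range.

## Working session

There is one attempt and no reset: what is moved stays moved. The work goes in short steps, Python scripts to look and compute and a tool call to move; the robot and the scene stay as the last step left them, time stands still between calls to the robot, and variables do not carry over. Pictures are saved under pics/ and viewed, at most 14 in all, crops included, and the job is handed in when it is done.

Besides the shell and the picture viewer there is one more tool, called after "Request:" as name(argument=value, ...), one argument or row to a line, values as JSON. move_arm: Moves the arm, as the interface text tells. Its arguments: {"type":"object","properties":{"jaw":{"type":"array"},"delta_pos":{"type":"array"},"yaw":{"type":"array"},"force":{"type":"number"}},"required":["jaw","delta_pos","yaw"]}

```bash
ls; mkdir -p pics; cat > h.py <<'E'
import numpy as np, cv2
from workcell import bot, camera, camera_model, outline_of, pinpoint
def ray(m,xy):
    d=np.array([(xy[0]-m['cx'])/m['fx'],(xy[1]-m['cy'])/m['fy']]);u=d.copy()
    for _ in range(20): u=d/(1+m['k1']*(u@u))
    R=np.array(m['R']);t=np.array(m['t'])
    return -R.T@t, R.T@np.array([u[0],u[1],1])
def atz(m,xy,z):
    c,d=ray(m,xy); return c+d*(z-c[2])/d[2]
def proj(m,X):
    p=np.array(m['R'])@np.array(X)+np.array(m['t']);u=p[:2]/p[2];u=u*(1+m['k1']*(u@u))
    return np.array([u[0]*m['fx']+m['cx'],u[1]*m['fy']+m['cy']])
def save(n,im): cv2.imwrite('pics/'+n+'.png',im[...,::-1])
E
python3 - <<'E'
from h import *
a=camera('scene');b=camera('side')
save('a',np.vstack([a[:,:],])); save('b',b)
for n in ['scene','side']:
    m=camera_model(n);print(n,np.round(-np.array(m['R']).T@m['t'],3),m['fx'],m['k1'])
    for th in ['plate1','jaw','carton']:
        for o in outline_of(n,th): print(th,o['confidence'],o['xy'],o['mask'].sum(),np.round(atz(m,o['xy'],.008),3))
    for th in ['studs','flap_left_hinge','flap_right_hinge','flap_far_hinge','flap_near_hinge']:
        for o in pinpoint(n,th)[:1]: print(th,o['confidence'],o['xy'],np.round(atz(m,o['xy'],.014 if th=='studs' else .08),3))
E
```

```text
pics
scene [ 1.678 -0.016  0.854] 385.5989374293713 0.0016881831280661937
plate1 0.7 [286.7, 210.0] 260 [ 0.455 -0.104  0.008]
plate1 0.62 [238.3, 235.3] 380 [ 0.609 -0.266  0.008]
plate1 0.62 [258.3, 186.5] 215 [ 0.279 -0.232  0.008]
plate1 0.61 [161.9, 251.2] 327 [ 0.69  -0.506  0.008]
plate1 0.59 [300.0, 234.8] 129 [ 0.609 -0.05   0.008]
plate1 0.51 [243.1, 204.7] 277 [ 0.417 -0.276  0.008]
jaw 0.75 [200.8, 216.5] 306 [ 0.494 -0.423  0.008]
jaw 0.37 [360.6, 183.1] 1227 [0.255 0.204 0.008]
carton 0.89 [369.8, 205.9] 4934 [0.431 0.22  0.008]
flap_left_hinge 0.57 [396.7, 207.9] [0.551 0.295 0.08 ]
flap_far_hinge 0.89 [372.9, 216.7] [0.603 0.202 0.08 ]
flap_near_hinge 0.6 [360.7, 192.2] [0.444 0.178 0.08 ]
side [ 0.088 -0.872  1.097] 481.2775267239909 -0.06881703783132645
plate1 0.96 [282.5, 323.9] 716 [ 0.271 -0.238  0.008]
plate1 0.92 [342.2, 316.1] 730 [ 0.421 -0.282  0.008]
plate1 0.79 [479.2, 348.0] 883 [ 0.689 -0.509  0.008]
plate1 0.77 [405.5, 284.4] 667 [ 0.624 -0.265  0.008]
plate1 0.67 [373.6, 242.6] 580 [ 0.618 -0.096  0.008]
plate1 0.56 [320.6, 266.8] 581 [ 0.437 -0.111  0.008]
plate1 0.47 [307.0, 170.8] 6081 [0.568 0.283 0.008]
jaw 0.73 [399.4, 350.1] 941 [ 0.506 -0.429  0.008]
jaw 0.68 [280.8, 174.2] 203 [0.479 0.305 0.008]
jaw 0.18 [309.9, 169.9] 6121 [0.579 0.283 0.008]
carton 0.85 [311.3, 169.2] 6005 [0.584 0.285 0.008]
studs 0.84 [311.5, 186.7] [0.547 0.198 0.014]
flap_left_hinge 0.74 [340.5, 394.3] [ 0.308 -0.495  0.08 ]
flap_right_hinge 0.91 [328.8, 197.5] [0.547 0.067 0.08 ]
flap_far_hinge 0.72 [331.1, 165.3] [0.618 0.199 0.08 ]
flap_near_hinge 0.51 [283.3, 177.4] [0.455 0.209 0.08 ]
```

View pics/b.png

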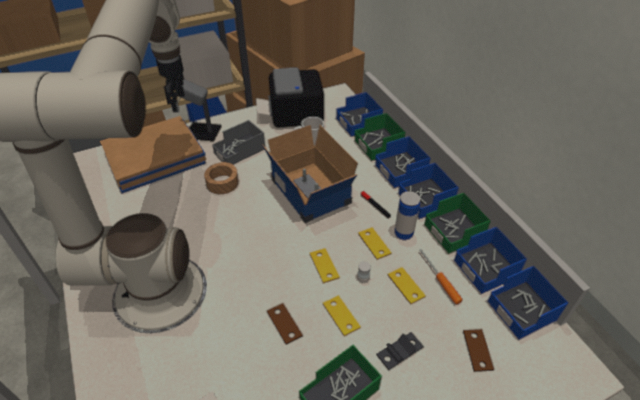

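View pics/a.png

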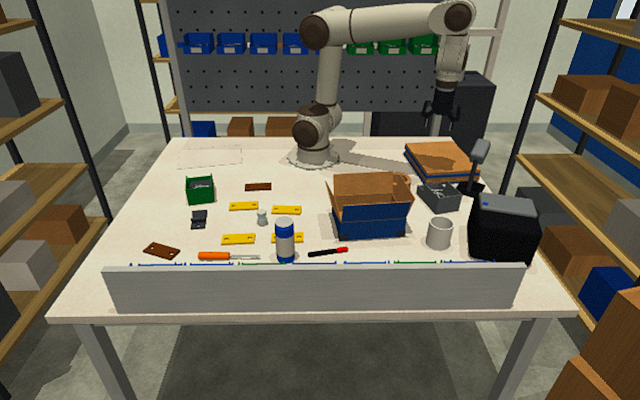

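Four yellow plates in the side view, at (323,265), (375,243), (341,314) and (406,285). The jaw is at (400,350), and the brown look-alikes at (284,323) and (478,350) are not meant. Next I move the wrist over the carton to look.

Request:
move_arm(
  jaw=[0,0,0,0,0,0,0,0,0,0],
  delta_pos=[
    [0.026,-0.03,0.005],
    [0.026,-0.03,0.005],
    [0.026,-0.03,0.005],
    [0.026,-0.03,0.005],
    [0.026,-0.03,0.005],
    [0.026,-0.03,0.005],
    [0.026,-0.03,0.005],
    [0.026,-0.03,0.005],
    [0.026,-0.03,0.005],
    [0.026,-0.03,0.005],
  ],
  yaw=[0,0,0,0,0,0,0,0,0,0],
)

```text
time: 1.73
ee_pos: [0.483, 0.2013, 0.4552]
tcp_rot: [180.0, 0.0, 156.2]
wrist_force: [-0.3, 0.6, -0.4]
opening: 0.0855
grasp_force: 0.0
```

```bash
python3 - <<'E'
from h import *
o=bot.get_obs();print(o['time'],o['ee_pos'],o['tcp_rot'],o['q'],o['wrist_force'])
w=camera('wrist');m=camera_model('wrist');save('w1',w)
print(-np.array(m['R']).T@m['t'],m['R'],m['fx'])
for th in ['studs','flap_left_hinge','flap_right_hinge','flap_far_hinge','flap_near_hinge']:
    for p in pinpoint('wrist',th)[:1]: print(th,p['confidence'],p['xy'],np.round(atz(m,p['xy'],.014 if th=='studs' else .08),4))
E
```

```text
1.7333 [0.48300934 0.2012795  0.45518939] [1.79972413e+02 2.43826043e-02 1.56172927e+02] [2.26221688e+01 2.72076447e+00 1.33828121e+01 1.00625254e+02
 1.33566903e-03 4.64492359e+01] [-0.31469795  0.6497257  -0.38960318]
[0.42645751 0.22481736 0.42378139] [[ 4.07188296e-01  9.13344171e-01  3.40888175e-04]
 [ 8.81925531e-01 -3.93278193e-01  2.59883860e-01]
 [ 2.37497472e-01 -1.05521028e-01 -9.65639821e-01]] 309.7644418433368
studs 0.8 [329.8, 205.6] [0.5423 0.1879 0.014 ]
flap_left_hinge 0.93 [417.4, 173.2] [0.529  0.2994 0.08  ]
flap_right_hinge 0.86 [251.1, 263.4] [0.552  0.0766 0.08  ]
flap_near_hinge 0.96 [296.9, 160.5] [0.4607 0.1813 0.08  ]
```

View pics/w1.png

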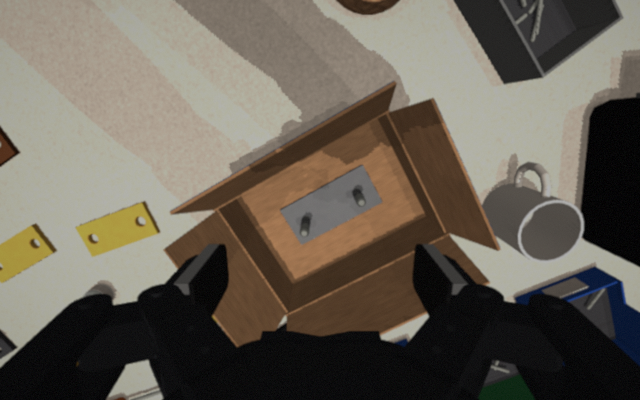

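The wrist view shows the studs at (305,222) and (360,193) on the grey base. Both long and short flaps lean outwards. Next, look over the plates.

Request:
move_arm(
  jaw=[0,0,0,0,0,0,0,0,0,0],
  delta_pos=[
    [0.003,-0.041,0],
    [0.003,-0.041,0],
    [0.003,-0.041,0],
    [0.003,-0.041,0],
    [0.003,-0.041,0],
    [0.003,-0.041,0],
    [0.003,-0.041,0],
    [0.003,-0.041,0],
    [0.003,-0.041,0],
    [0.003,-0.041,0],
  ],
  yaw=[-0.105,-0.105,-0.105,-0.105,-0.105,-0.105,-0.105,-0.105,-0.105,-0.105],
)

```text
time: 2.87
ee_pos: [0.5121, -0.2071, 0.4549]
tcp_rot: [180.0, 0.0, 95.9]
wrist_force: [0.9, 0.9, 0.2]
opening: 0.0852
grasp_force: 0.0
```

```bash
cat >> h.py <<'E'
def fit(im,m,box,sel,z=.008,amin=150):
    """rects (centre, long-axis deg, size) of colour blobs at height z"""
    hsv=cv2.cvtColor(im,cv2.COLOR_RGB2HSV);k=sel(hsv).astype(np.uint8)
    if box: b=np.zeros_like(k);b[box[1]:box[3],box[0]:box[2]]=1;k&=b
    out=[];cs,_=cv2.findContours(k,cv2.RETR_EXTERNAL,cv2.CHAIN_APPROX_NONE)
    for c in cs:
        if cv2.contourArea(c)<amin: continue
        P=np.array([atz(m,p[0],z)[:2] for p in c]);r=cv2.minAreaRect((P*1000).astype(np.float32))
        q=cv2.boxPoints(r);e=[q[1]-q[0],q[2]-q[1]];L=max(e,key=np.linalg.norm)
        out.append((np.round(np.array(r[0])/1000,4),round(np.degrees(np.arctan2(L[1],L[0]))%180,1),np.round(sorted(r[1]),1),np.round(c.mean(0)[0])))
    return out
yellow=lambda h:(h[...,0]>20)&(h[...,0]<33)&(h[...,1]>140)&(h[...,2]>60)
E
python3 - <<'E'
from h import *
o=bot.get_obs();print(o['time'],o['ee_pos'],o['tcp_rot'],o['q'])
w=camera('wrist');m=camera_model('wrist');save('w2',w)
for r in fit(w,m,None,yellow): print(*r)
for n in ['plate1','jaw']:
  for p in outline_of('wrist',n): print(n,p['confidence'],p['xy'],np.round(atz(m,p['xy'],.008),4))
# studs from w1
w1=cv2.imread('pics/w1.png')[...,::-1].copy()
E
```

```text
2.8667 [ 0.51205805 -0.20714075  0.45492178] [1.79969744e+02 2.05267062e-03 9.58647581e+01] [-2.20271011e+01  6.78902121e+00  1.77022441e+01  1.00885522e+02
  1.23394897e-02  6.21081432e+01]
[ 0.6218 -0.2712] 93.1 [ 48.8 110.6] [395. 213.]
[ 0.419  -0.2786] 94.0 [ 48.9 110.2] [250. 205.]
[ 0.6187 -0.1024] 90.8 [ 49.6 109.6] [412.  86.]
[ 0.4541 -0.0665] 172.2 [18.8 48.5] [285.  44.]
plate1 0.89 [411.8, 84.5] [ 0.6177 -0.0981  0.008 ]
plate1 0.87 [277.0, 80.7] [ 0.4474 -0.1094  0.008 ]
plate1 0.79 [146.6, 169.5] [ 0.2759 -0.2385  0.008 ]
plate1 0.73 [248.4, 205.1] [ 0.4168 -0.2764  0.008 ]
plate1 0.68 [405.4, 333.4] [ 0.6699 -0.4656  0.008 ]
plate1 0.55 [394.5, 211.9] [ 0.6212 -0.2677  0.008 ]
jaw 0.69 [301.7, 306.9] [ 0.503  -0.4319  0.008 ]
```

View pics/w2.png

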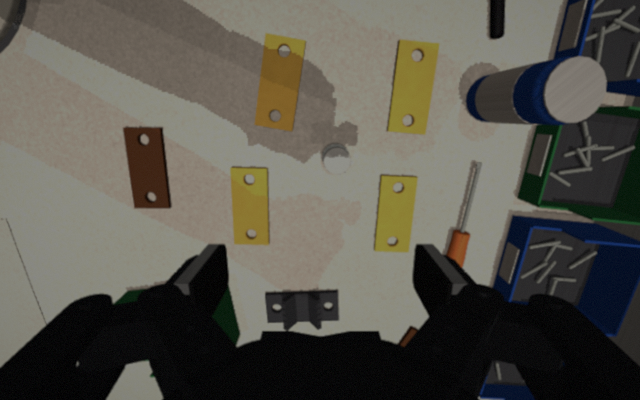

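The wrist view shows four yellow plates at (280,83), (412,86), (250,205) and (395,213). The jaw is at (302,307), the jar at (336,158) and the can base at about (490,100). I will refine the shaded plate, the stud base and the can.

```bash
cat > p.py <<'E'
from h import *
w=camera('wrist');m=camera_model('wrist')
ye=lambda h:(h[...,0]>12)&(h[...,0]<33)&(h[...,1]>150)&(h[...,2]>50)
for r in fit(w,m,(230,10,460,270),ye): print(*r)
print('can',[np.round(atz(m,p['xy'],0),3) for p in pinpoint('wrist','spray_can')[:1]],'jar',[np.round(atz(m,p['xy'],0),3) for p in pinpoint('wrist','screw_jar')[:1]],'sd',[np.round(atz(m,p['xy'],0),3) for p in pinpoint('wrist','screwdriver')[:1]])
hs=cv2.cvtColor(w,cv2.COLOR_RGB2HSV)
print(atz(m,[475,163],0),atz(m,[470,95],0))
E
python3 p.py; python3 - <<'E'
from h import *
w=cv2.imread('pics/w1.png')[...,::-1].copy()
# wrist model at w1: rebuild from saved pose
m=camera_model('wrist');m=dict(m)
m['R']=np.array([[4.07188296e-01,9.13344171e-01,3.40888175e-04],[8.81925531e-01,-3.93278193e-01,2.59883860e-01],[2.37497472e-01,-1.05521028e-01,-9.65639821e-01]])
m['t']=-m['R']@np.array([0.42645751,0.22481736,0.42378139])
for r in fit(w,m,(270,155,395,250),lambda h:(h[...,1]<70),z=.014,amin=300): print('base',*r)
import pickle;pickle.dump(m,open('m1.pkl','wb'))
c=np.array([.5415,.188]);a=np.radians(5.8);ex=np.array([np.cos(a),np.sin(a)]);ey=np.array([-ex[1],ex[0]])
big=cv2.resize(w[130:270,240:420],None,fx=4,fy=4)
def P(x,y,z): p=proj(m,np.r_[c+x*ex+y*ey,z]);return tuple(int(v) for v in (p-[240,130])*4)
q=[P(x,y,.014) for x,y in[(-.03,-.065),(.03,-.065),(.03,.065),(-.03,.065)]]
cv2.polylines(big,[np.array(q)],True,(255,0,0),1)
for s in(-.04,.04):
  for r,z in((.006,.014),(.0035,.066)):
    cv2.polylines(big,[np.array([P(r*np.cos(t),s+r*np.sin(t),z) for t in np.linspace(0,6.3,24)])],True,(0,255,0),1)
save('base',big)
E
```

```text
[ 0.6234 -0.2621] 93.6 [ 48.4 110. ] [395. 212.]
[ 0.4202 -0.2722] 94.7 [ 48.7 110.3] [250. 205.]
[ 0.6178 -0.0927] 91.3 [ 49.3 109.4] [413.  86.]
[ 0.4488 -0.1055] 86.0 [ 49. 110.] [279.  82.]
can [array([ 0.618, -0.09 ,  0.   ])] jar [array([ 0.531, -0.191,  0.   ])] sd [array([ 0.721, -0.276,  0.   ])]
[ 0.72391557 -0.17950107  0.        ] [ 0.6970229  -0.09220877  0.        ]
base [0.5428 0.1887] 95.5 [ 60.5 129.3] [332. 204.]
```

View pics/base.png

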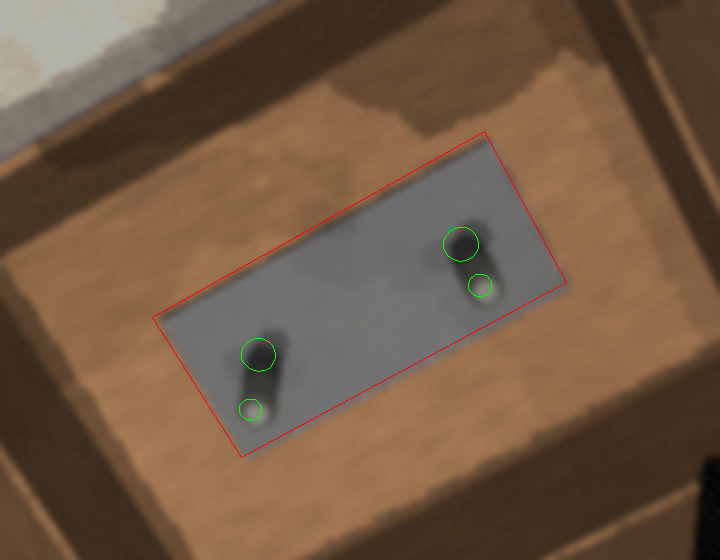

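```bash
python3 - <<'E'
from h import *
o=bot.get_obs();print(o['time'],o['ee_pos'],o['tcp_rot'])
E
```

```text
3.2167 [ 0.51231607 -0.20510228  0.45498263] [ 1.79979995e+02 -2.93416165e-03  9.61938138e+01]
```

Request:
move_arm(
  jaw=[0.2,0.2,0.2,0.2,0.2,0.2,0.2,0.2,0.2,0.2],
  delta_pos=[
    [-0.0106,0.0166,-0.035],
    [-0.0106,0.0166,-0.035],
    [-0.0106,0.0166,-0.035],
    [-0.0106,0.0166,-0.035],
    [-0.0106,0.0166,-0.035],
    [-0.0106,0.0166,-0.035],
    [0,0,-0.03],
    [0,0,-0.02],
    [0,0,-0.01],
    [0,0,0],
  ],
  yaw=[-0.03,-0.03,-0.03,-0.03,-0.03,-0.028,0,0,0,0],
  force=60,
)

```text
time: 4.05
ee_pos: [0.4478, -0.106, 0.183]
tcp_rot: [-179.8, -0.0, 86.0]
wrist_force: [0.7, -0.8, -0.7]
opening: 0.0679
grasp_force: 0.0
```

Request:
move_arm(
  jaw=[0.2,0.2,0.2,0.2,0.2],
  delta_pos=[
    [0,0,-0.006],
    [0,0,-0.004],
    [0,0,-0.003],
    [0,0,-0.002],
    [0,0,0],
  ],
  yaw=[0,0,0,0,0],
)

```text
time: 4.47
ee_pos: [0.4487, -0.1074, 0.1698]
tcp_rot: [180.0, 0.0, 85.8]
wrist_force: [-0.5, -0.6, -0.1]
opening: 0.0684
grasp_force: 0.0
```

Request:
move_arm(
  jaw=[0.7,0.7,0.7,0.7,0.7,0.7],
  delta_pos=[
    [0,0,0],
    [0,0,0],
    [0,0,0],
    [0,0,0],
    [0,0,0],
    [0,0,0],
  ],
  yaw=[0,0,0,0,0,0],
)

```text
time: 4.97
ee_pos: [0.4489, -0.1074, 0.1709]
tcp_rot: [179.9, 0.0, 85.8]
wrist_force: [-0.9, 1.0, 7.5]
opening: 0.0477
grasp_force: 67.3
```

Request:
move_arm(
  jaw=[0.7,0.7,0.7,0.7,0.7,0.7,0.7,0.7,0.7,0.7],
  delta_pos=[
    [0,0,0.02],
    [0.0114,0.0271,0.0288],
    [0.0114,0.0271,0.0288],
    [0.0114,0.0271,0.0288],
    [0.0114,0.0271,0.0288],
    [0.0114,0.0271,0.0288],
    [0.0114,0.0271,0.0288],
    [0.0114,0.0271,0.0288],
    [0.0114,0.0271,0.0288],
    [0,0,0],
  ],
  yaw=[0,0.021,0.021,0.021,0.021,0.021,0.021,0.021,0.022,0],
  force=80,
)

```text
time: 5.8
ee_pos: [0.5411, 0.1132, 0.4253]
tcp_rot: [179.6, -0.1, 95.7]
wrist_force: [0.8, -0.1, -1.9]
opening: 0.047
grasp_force: 84.1
```

Request:
move_arm(
  jaw=[0.7,0.7,0.7],
  delta_pos=[
    [0,0,0],
    [0,0,0],
    [0,0,0],
  ],
  yaw=[0,0,0],
)

```text
time: 6.05
ee_pos: [0.5395, 0.1088, 0.4187]
tcp_rot: [-179.9, 0.0, 95.4]
wrist_force: [0.2, -0.7, -3.6]
opening: 0.0475
grasp_force: 84.1
```

```bash
cat > s.py <<'E'
from h import *
import sys
o=bot.get_obs();print(o['time'],o['ee_pos'],o['tcp_rot'],o['opening'],o['wrist_force'])
m=camera_model('wrist');w=camera('wrist');save(sys.argv[1],w)
for r in fit(w,m,(200,10,460,240),lambda h:(h[...,1]<70)&(h[...,2]>60),z=.014,amin=800): print('base',*r)
# held plate at height of its top
ye=lambda h:(h[...,0]>12)&(h[...,0]<33)&(h[...,1]>150)&(h[...,2]>50)
for r in fit(w,m,None,ye,z=o['ee_pos'][2]-.162): print('held?',*r)
for th in ['studs','flap_left_hinge','flap_right_hinge','flap_near_hinge','flap_far_hinge']:
    for p in pinpoint('wrist',th)[:1]: print(th,p['confidence'],p['xy'],np.round(atz(m,p['xy'],.014 if th=='studs' else .08),4))
E
python3 s.py w3
```

```text
6.05 [0.53950069 0.10881188 0.41868166] [-1.79862017e+02  2.37727501e-02  9.54462349e+01] 0.047452399556257456 [ 0.24527982 -0.65031484 -3.58788048]
base [0.5382 0.2047] 95.5 [ 59.7 107. ] [328.  88.]
held? [0.5392 0.1186] 97.4 [53.9 96.6] [321. 238.]
studs 0.91 [326.7, 96.6] [0.5372 0.1969 0.014 ]
flap_right_hinge 0.72 [325.3, 98.4] [0.5352 0.1912 0.08  ]
flap_near_hinge 0.65 [239.8, 95.5] [0.4542 0.1863 0.08  ]
flap_far_hinge 0.56 [414.7, 95.2] [0.6193 0.2024 0.08  ]
```

View pics/w3.png

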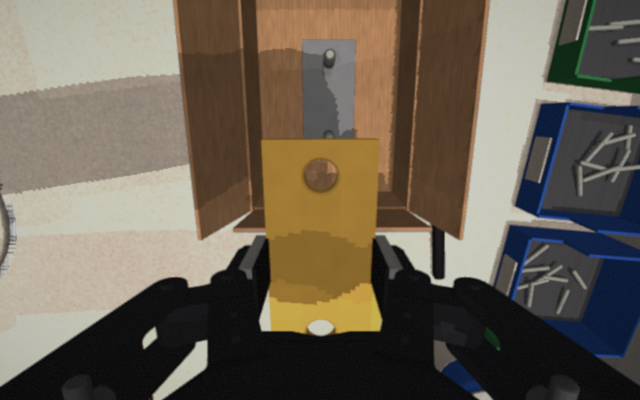

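The held plate's front hole is at (321,175), and the +y stud top is at (329,52). I will work out both positions.

```bash
cat >> h.py <<'E'
def held(w,m,o):
    """held plate: hole centre and front-edge mid relative to TCP, in tool-aligned (carton) axes"""
    z=o['ee_pos'][2]-.162
    hs=cv2.cvtColor(w,cv2.COLOR_RGB2HSV).astype(int)
    k=((hs[...,0]>12)&(hs[...,0]<33)&(hs[...,1]>150)&(hs[...,2]>50)).astype(np.uint8)
    k[:100]=0;k=cv2.morphologyEx(k,cv2.MORPH_OPEN,np.ones((3,3)))
    cs,hi=cv2.findContours(k,cv2.RETR_CCOMP,cv2.CHAIN_APPROX_NONE)
    tc=np.array(o['ee_pos'][:2]);ps=np.radians(o['tcp_rot'][2]-90);R=np.array([[np.cos(ps),np.sin(ps)],[-np.sin(ps),np.cos(ps)]])
    for c,h in zip(cs,hi[0]):
        if h[3]>=0 and cv2.contourArea(c)>200:
            P=np.array([atz(m,p[0],z)[:2] for p in c],np.float32)*1000
            e=cv2.minEnclosingCircle(P);print('hole rel mm',R@(np.array(e[0])-tc*1000),'d',2*e[1])
    big=max(cs,key=cv2.contourArea)[:,0]
    top=big[(big[:,1]<big[:,1].min()+8)]
    for s in (290,320,350):
        q=big[abs(big[:,0]-s)<2];q=q[q[:,1].argmin()];print('front edge',R@(atz(m,q,z)[:2]-tc)*1000)
    for s in (150,200):
        q=big[abs(big[:,1]-s)<2];print('sides',[R@(atz(m,x,z)[:2]-tc)*1000 for x in (q[q[:,0].argmin()],q[q[:,0].argmax()])])
E
python3 - <<'E'
from h import *
o=bot.get_obs();m=camera_model('wrist');w=camera('wrist');held(w,m,o)
save('c3',cv2.resize(w[30:150,270:390],None,fx=4,fy=4,interpolation=cv2.INTER_CUBIC))
c=np.array([.539,.193]);ey=np.array([-.0958,.9954])
for s in(-.04,.04): print(proj(m,np.r_[c+s*ey,.066]),proj(m,np.r_[c+s*ey,.014]))
E
```

```text
hole rel mm [-0.53459211 42.51164968] d 14.787616729736328
front edge [-13.49640732  57.37986721]
front edge [-0.19912229 56.96295909]
front edge [12.27563043 56.97160731]
sides [array([-25.3653842 ,  52.85034051]), array([23.74891273, 52.01840621])]
sides [array([-25.09556397,  31.13492899]), array([24.33769844, 30.23623176])]
[328.02388743 138.77074076] [326.96800776 135.67696017]
[328.45790588  54.91696943] [327.28352016  63.72602879]
```

View pics/c3.png

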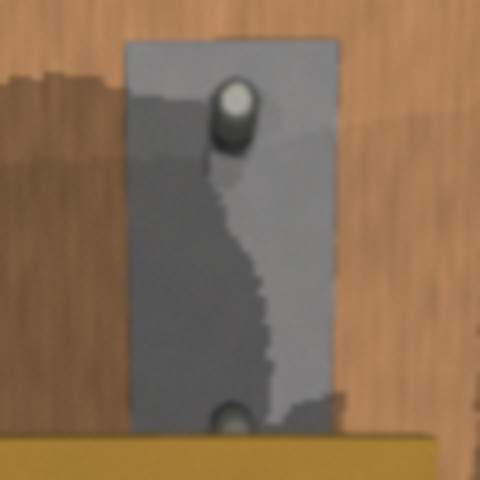

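Request:
move_arm(
  jaw=[0.7,0.7,0.7,0.7,0.7,0.7,0.7,0.7,0.7],
  delta_pos=[
    [0.0002,0.0277,-0.02],
    [0.0002,0.0277,-0.02],
    [0.0002,0.0277,-0.02],
    [0,0,-0.035],
    [0,0,-0.035],
    [0,0,-0.03],
    [0,0,0],
    [0,0,0],
    [0,0,0],
  ],
  yaw=[0,0,0,0,0,0,0,0,0],
)

```text
time: 7.15
ee_pos: [0.5408, 0.1926, 0.2623]
tcp_rot: [179.9, -0.0, 95.5]
wrist_force: [1.0, -0.6, -1.7]
opening: 0.0469
grasp_force: 84.1
```

```bash
python3 - <<'E'
from h import *
o=bot.get_obs();print(o['ee_pos'],o['tcp_rot'],o['wrist_force'])
m=camera_model('wrist');w=camera('wrist');held(w,m,o);save('w4',w[:320])
c=np.array([.5395,.1937]);ey=np.array([-.0958,.9954])
print(proj(m,np.r_[c+.04*ey,.066]))
E
```

```text
[0.54080066 0.19260419 0.26228639] [ 1.79876672e+02 -3.15969613e-02  9.54824339e+01] [ 0.97711588 -0.63090472 -1.72767252]
hole rel mm [-0.10353312 42.3420106 ] d 15.26083755493164
front edge [-12.25448822  57.06390513]
front edge [ 0.22244456 57.05584313]
front edge [12.7052527  57.06233121]
sides [array([-24.52030896,  52.94746828]), array([24.19096595, 52.10317   ])]
sides [array([-24.66812227,  31.23933512]), array([24.33899603, 30.30613264])]
[318.01518116 164.44579474]
```

View pics/w4.png

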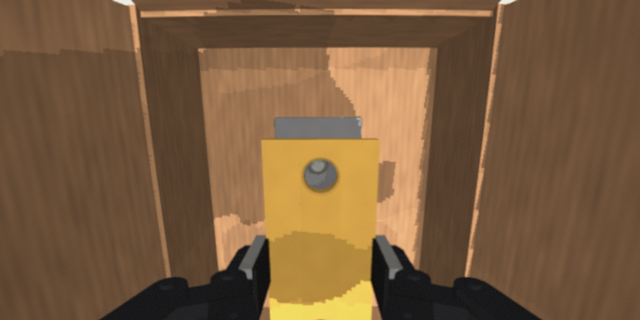

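Request:
move_arm(
  jaw=[0.7,0.7,0.7,0.7,0.7,0.7],
  delta_pos=[
    [-0.0009,-0.0011,-0.01],
    [0,0,-0.008],
    [0,0,-0.008],
    [0,0,-0.008],
    [0,0,-0.006],
    [0,0,0],
  ],
  yaw=[0,0,0,0,0,0],
)

```text
time: 7.7
ee_pos: [0.5392, 0.1915, 0.2183]
tcp_rot: [-179.9, 0.0, 95.5]
wrist_force: [0.9, 0.5, -2.6]
opening: 0.0474
grasp_force: 84.1
```

Request:
move_arm(
  jaw=[0.7,0.7,0.7,0.7,0.7],
  delta_pos=[
    [0,0,-0.01],
    [0,0,-0.01],
    [0,0,-0.007],
    [0,0,-0.003],
    [0,0,0],
  ],
  yaw=[0,0,0,0,0],
)

```text
time: 8.12
ee_pos: [0.5391, 0.1915, 0.1889]
tcp_rot: [-179.9, 0.0, 95.5]
wrist_force: [0.9, -0.6, -3.2]
opening: 0.0472
grasp_force: 84.1
```

Request:
move_arm(
  jaw=[0.2,0.2,0.2,0.2,0.2,0.2,0.2,0.2,0.2,0.2],
  delta_pos=[
    [0,0,-0.002],
    [0,0,0],
    [0,0,0.01],
    [0,0,0.035],
    [0,0,0.041],
    [0,0,0.041],
    [0,0,0.041],
    [0.008,-0.03,0.02],
    [0.009,-0.037,0.01],
    [0.009,-0.037,0],
  ],
  yaw=[0,0,0,0,0,0,0,0,0,0],
)

```text
time: 8.95
ee_pos: [0.5654, 0.0869, 0.3912]
tcp_rot: [179.6, -0.0, 95.6]
wrist_force: [1.8, -0.4, 0.7]
opening: 0.0682
grasp_force: 0.0
```

Request:
move_arm(
  jaw=[0.2,0.2,0.2,0.2,0.2,0.2],
  delta_pos=[
    [0.01,-0.037,0],
    [0.01,-0.037,0],
    [0.01,-0.035,0],
    [0,0,0],
    [0,0,0],
    [0,0,0],
  ],
  yaw=[0,0,0,0,0,0],
)

```text
time: 9.45
ee_pos: [0.5953, -0.0214, 0.387]
tcp_rot: [179.9, -0.0, 95.5]
wrist_force: [0.1, 0.2, 1.0]
opening: 0.0681
grasp_force: 0.0
```

```bash
cat > p.py <<'E'
from h import *
o=bot.get_obs();print(o['time'],o['ee_pos'],o['tcp_rot'],o['opening'])
m=camera_model('wrist');w=camera('wrist')
ye=lambda h:(h[...,0]>12)&(h[...,0]<33)&(h[...,1]>150)&(h[...,2]>50)
for r in fit(w,m,None,ye): print(*r)
save('last',w)
E
python3 p.py; python3 - <<'E'
from h import *
s=camera('side')
print([(round(p['confidence'],2),p['xy']) for p in outline_of('side','plate1')])
save('s1',cv2.resize(s[110:370,220:540],None,fx=2,fy=2))
E
```

```text
9.45 [ 0.59525464 -0.02143086  0.38703994] [ 1.79947670e+02 -6.35225770e-03  9.54654782e+01] 0.06808861403639824
[ 0.4168 -0.3007] 97.6 [38.4 55.8] [174. 364.]
[ 0.6213 -0.2197] 4.8 [30.8 46.2] [325. 325.]
[ 0.6187 -0.0929] 91.1 [ 47.7 110.7] [334. 234.]
[0.5419 0.1468] 5.2 [14.8 49.5] [284.   8.]
[(0.91, [408.2, 286.2]), (0.84, [375.6, 242.4]), (0.78, [477.4, 351.2]), (0.76, [282.2, 324.5]), (0.65, [340.0, 316.0])]
```

View pics/s1.png

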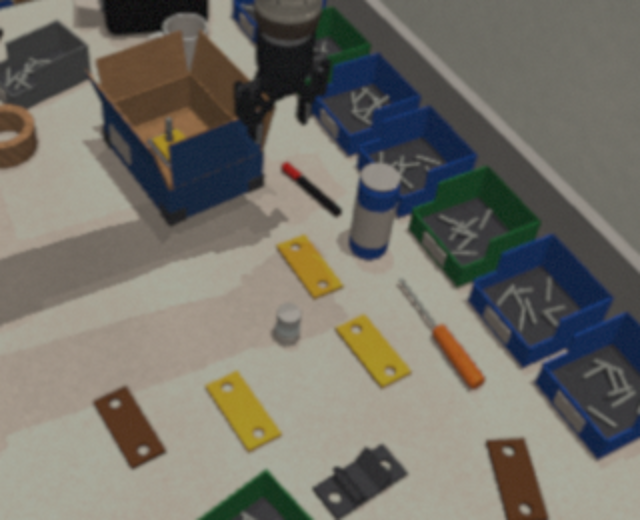

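Request:
move_arm(
  jaw=[0.2,0.2,0.2,0.2,0.2,0.2,0.2,0.2,0.2,0.2],
  delta_pos=[
    [0.0038,-0.0119,-0.03],
    [0.0038,-0.0119,-0.03],
    [0.0038,-0.0119,-0.03],
    [0.0038,-0.0119,-0.03],
    [0.0038,-0.0119,-0.03],
    [0.0037,-0.012,-0.03],
    [0,0,-0.02],
    [0,0,-0.01],
    [0,0,-0.005],
    [0,0,0],
  ],
  yaw=[-0.0125,-0.0125,-0.0125,-0.0125,-0.0125,-0.0125,0,0,0,0],
)

```text
time: 10.43
ee_pos: [0.6181, -0.092, 0.1709]
tcp_rot: [-180.0, -0.0, 91.3]
wrist_force: [-0.5, 0.2, -0.4]
opening: 0.0683
grasp_force: 0.0
```

Request:
move_arm(
  jaw=[0.7,0.7,0.7,0.7,0.7,0.7],
  delta_pos=[
    [0,0,0],
    [0,0,0],
    [0,0,0],
    [0,0,0],
    [0,0,0],
    [0,0,0],
  ],
  yaw=[0,0,0,0,0,0],
)

```text
time: 10.93
ee_pos: [0.6189, -0.0926, 0.1738]
tcp_rot: [179.8, 0.0, 91.2]
wrist_force: [-0.7, 2.7, 7.2]
opening: 0.0473
grasp_force: 82.7
```

Request:
move_arm(
  jaw=[0.7,0.7,0.7,0.7,0.7,0.7,0.7,0.7,0.7,0.7],
  delta_pos=[
    [0,0,0.03],
    [-0.006,0.018,0.033],
    [-0.006,0.018,0.033],
    [-0.006,0.018,0.033],
    [-0.006,0.018,0.033],
    [-0.006,0.018,0.033],
    [-0.006,0.018,0.033],
    [-0.0073,0.0294,0],
    [-0.0073,0.0294,0],
    [-0.0073,0.0294,0],
  ],
  yaw=[0,0.0125,0.0125,0.0125,0.0125,0.0125,0.0125,0,0,0],
)

```text
time: 11.77
ee_pos: [0.5596, 0.1044, 0.4009]
tcp_rot: [179.8, -0.0, 95.5]
wrist_force: [0.8, -0.6, -3.9]
opening: 0.0466
grasp_force: 84.0
```

Request:
move_arm(
  jaw=[0.7,0.7,0.7,0.7,0.7,0.7,0.7,0.7,0.7],
  delta_pos=[
    [-0.0073,0.0294,0],
    [-0.0073,0.0294,0],
    [-0.0073,0.0294,0],
    [0,0,-0.035],
    [0,0,-0.035],
    [0,0,-0.035],
    [0,0,-0.02],
    [0,0,0],
    [0,0,0],
  ],
  yaw=[0,0,0,0,0,0,0,0,0],
)

```text
time: 12.52
ee_pos: [0.538, 0.1915, 0.2744]
tcp_rot: [-179.9, 0.0, 95.5]
wrist_force: [0.2, 0.9, -2.9]
opening: 0.0467
grasp_force: 84.0
```

```bash
cat > f.py <<'E'
from h import *
o=bot.get_obs();print(o['time'],o['ee_pos'],o['tcp_rot'],o['wrist_force'],o['opening'])
m=camera_model('wrist');w=camera('wrist');held(w,m,o);save('f',w)
c=np.array([.5395,.1936]);ey=np.array([-.0958,.9954])
print(proj(m,np.r_[c+.04*ey,.066]))
E
python3 f.py
```

```text
12.5167 [0.53803658 0.19148513 0.27438218] [-1.79944834e+02  1.44891034e-02  9.55159901e+01] [ 0.17092408  0.88000427 -2.94350524] 0.04673860721316265
front edge [-12.69331877  60.18198374]
front edge [-0.29358741 60.17478369]
front edge [12.1045247  60.18391427]
sides [array([-24.62169872,  52.79739194]), array([23.23534618, 51.96632749])]
sides [array([-24.75655655,  31.0783563 ]), array([23.34667573, 30.63749152])]
[324.27977177 159.65626881]
```

```bash
cat > f2.py <<'E'
from h import *
import sys
o=bot.get_obs();m=camera_model('wrist');w=camera('wrist')
zt=o['ee_pos'][2]-.165
tc=np.array(o['ee_pos'][:2]);ps=np.radians(o['tcp_rot'][2]-90);R=np.array([[np.cos(ps),np.sin(ps)],[-np.sin(ps),np.cos(ps)]])
g=cv2.cvtColor(w,cv2.COLOR_RGB2GRAY);x0,y0=280,130
cr=cv2.resize(g[y0:y0+80,x0:x0+80],None,fx=4,fy=4,interpolation=cv2.INTER_CUBIC)
C=cv2.HoughCircles(cr,cv2.HOUGH_GRADIENT_ALT,1.5,60,param1=100,param2=.5,minRadius=15,maxRadius=90)
for c in ([] if C is None else C[0]):
    p=c[:2]/4+[x0,y0];print('circle px',p,'r',c[2]/4,'rel mm',R@(atz(m,p,zt)[:2]-tc)*1000)
h=proj(m,np.r_[tc+R.T@[0,.04],zt]);print('hole exp px if centred',h)
save('f2',cr[...,None].repeat(3,2))
E
python3 f2.py
```

```text
circle px [321.625 181.   ] r 16.785255 rel mm [ 0.44583723 38.56348948]
circle px [321.625 181.   ] r 13.542707 rel mm [ 0.44583723 38.56348948]
hole exp px if centred [320.61289327 177.7902954 ]
```

View pics/f.png

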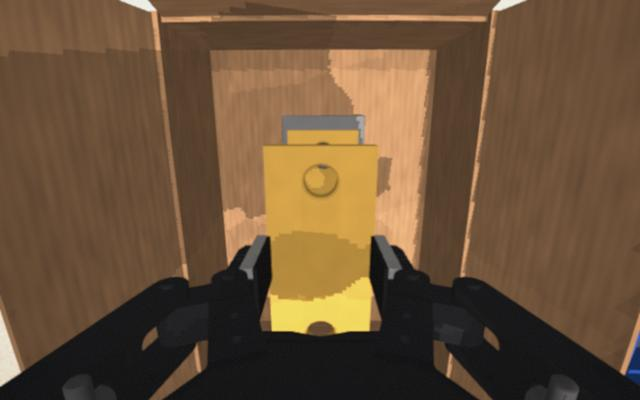

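Request:
move_arm(
  jaw=[0.7,0.7,0.7,0.7,0.7,0.7,0.7,0.7],
  delta_pos=[
    [0.0013,0.0027,-0.01],
    [0,0,-0.01],
    [0,0,-0.008],
    [0,0,-0.007],
    [0,0,-0.007],
    [0,0,-0.006],
    [0,0,0],
    [0,0,0],
  ],
  yaw=[0,0,0,0,0,0,0,0],
)

```text
time: 13.28
ee_pos: [0.5396, 0.1941, 0.2258]
tcp_rot: [-180.0, 0.0, 95.5]
wrist_force: [-0.3, 0.1, -3.7]
opening: 0.0471
grasp_force: 84.0
```

Clean. I lower it to just above plate 1, release, and move to plate C.

Request:
move_arm(
  jaw=[0.7,0.7,0.7,0.7,0.2,0.2,0.2,0.2,0.2,0.2],
  delta_pos=[
    [0,0,-0.01],
    [0,0,-0.01],
    [0,0,-0.005],
    [0,0,0],
    [0,0,0],
    [0,0,0],
    [0,0,0.01],
    [0,0,0.03],
    [0,0,0.04],
    [0,0,0.04],
  ],
  yaw=[0,0,0,0,0,0,0,0,0,0],
)

```text
time: 14.12
ee_pos: [0.5392, 0.1939, 0.3234]
tcp_rot: [-180.0, 0.0, 95.5]
wrist_force: [0.5, -0.8, 0.1]
opening: 0.0682
grasp_force: 0.0
```

Request:
move_arm(
  jaw=[0.2,0.2,0.2,0.2,0.2,0.2,0.2,0.2,0.2,0.2],
  delta_pos=[
    [0,0,0.04],
    [0,-0.02,0.03],
    [-0.01,-0.038,0],
    [-0.01,-0.038,0],
    [-0.01,-0.038,0],
    [-0.01,-0.038,0],
    [-0.01,-0.038,0],
    [-0.01,-0.038,0],
    [-0.01,-0.038,0],
    [-0.01,-0.038,0],
  ],
  yaw=[0,0,0,0,0,0,0,0,0,0],
)

```text
time: 14.95
ee_pos: [0.4584, -0.1314, 0.3929]
tcp_rot: [179.9, 0.1, 95.5]
wrist_force: [1.2, 0.3, -0.2]
opening: 0.0682
grasp_force: 0.0
```

Request:
move_arm(
  jaw=[0.2,0.2,0.2,0.2],
  delta_pos=[
    [-0.01,-0.03,0],
    [0,0,0],
    [0,0,0],
    [0,0,0],
  ],
  yaw=[0,0,0,0],
)

```text
time: 15.28
ee_pos: [0.4495, -0.1597, 0.3922]
tcp_rot: [179.9, 0.0, 95.5]
wrist_force: [-0.4, 0.1, -0.1]
opening: 0.0681
grasp_force: 0.0
```

```bash
python3 p.py
```

```text
15.2833 [ 0.44951841 -0.1597382   0.39215352] [1.79921595e+02 2.40739672e-02 9.54555543e+01] 0.06814780513068328
[ 0.621  -0.2455] 93.6 [50.3 75.9] [454. 250.]
[ 0.4189 -0.2727] 94.7 [ 47.2 111.9] [287. 260.]
```

Request:
move_arm(
  jaw=[0.2,0.2,0.2,0.2,0.2,0.2,0.2,0.2,0.2,0.2],
  delta_pos=[
    [-0.005,-0.0188,-0.031],
    [-0.005,-0.0188,-0.031],
    [-0.005,-0.0188,-0.031],
    [-0.005,-0.0188,-0.031],
    [-0.005,-0.0188,-0.031],
    [-0.005,-0.019,-0.031],
    [0,0,-0.018],
    [0,0,-0.009],
    [0,0,-0.004],
    [0,0,0],
  ],
  yaw=[-0.014,0,0,0,0,0,0,0,0,0],
)

```text
time: 16.17
ee_pos: [0.4202, -0.2719, 0.1742]
tcp_rot: [-180.0, -0.0, 94.8]
wrist_force: [0.1, -0.7, 0.3]
opening: 0.0684
grasp_force: 0.0
```

Request:
move_arm(
  jaw=[0.2,0.7,0.7,0.7,0.7,0.7,0.7],
  delta_pos=[
    [0,0,0],
    [0,0,0],
    [0,0,0],
    [0,0,0],
    [0,0,0],
    [0,0,0],
    [0,0,0],
  ],
  yaw=[0,0,0,0,0,0,0],
)

```text
time: 16.75
ee_pos: [0.4203, -0.2728, 0.1764]
tcp_rot: [179.8, 0.1, 94.7]
wrist_force: [-2.1, 4.5, 11.4]
opening: 0.0461
grasp_force: 80.0
```

Request:
move_arm(
  jaw=[0.7,0.7,0.7,0.7,0.7,0.7,0.7,0.7,0.7,0.7],
  delta_pos=[
    [0,0,0.03],
    [0.005,0.02,0.033],
    [0.005,0.02,0.033],
    [0.005,0.02,0.033],
    [0.005,0.02,0.033],
    [0.005,0.02,0.033],
    [0.005,0.02,0.033],
    [0.0099,0.0385,0],
    [0.0099,0.0385,0],
    [0.0099,0.0385,0],
  ],
  yaw=[0,0.013,0,0,0,0,0,0,0,0],
)

```text
time: 17.58
ee_pos: [0.4793, -0.0357, 0.4035]
tcp_rot: [179.9, 0.0, 95.4]
wrist_force: [1.2, 0.5, -3.0]
opening: 0.0456
grasp_force: 82.2
```

Request:
move_arm(
  jaw=[0.7,0.7,0.7,0.7,0.7,0.7,0.7,0.7,0.7,0.7],
  delta_pos=[
    [0.0099,0.0385,0],
    [0.0099,0.0385,0],
    [0.0099,0.0385,0],
    [0.0099,0.0385,0],
    [0.0099,0.0385,0],
    [0.0099,0.0385,0],
    [0,0,-0.035],
    [0,0,-0.035],
    [0,0,-0.035],
    [0,0,-0.02],
  ],
  yaw=[0,0,0,0,0,0,0,0,0,0],
)

```text
time: 18.42
ee_pos: [0.5378, 0.194, 0.2733]
tcp_rot: [-179.8, 0.1, 95.5]
wrist_force: [0.6, -0.2, -2.8]
opening: 0.0455
grasp_force: 82.6
```

Request:
move_arm(
  jaw=[0.7,0.7,0.7],
  delta_pos=[
    [0,0,0],
    [0,0,0],
    [0,0,0],
  ],
  yaw=[0,0,0],
)

```text
time: 18.67
ee_pos: [0.5391, 0.1938, 0.2793]
tcp_rot: [179.9, -0.0, 95.4]
wrist_force: [-0.1, -0.9, -1.6]
opening: 0.0458
grasp_force: 83.0
```

```bash
python3 f.py; python3 f2.py
```

```text
18.6667 [0.53911515 0.19378845 0.27930868] [ 1.79857910e+02 -3.76872653e-02  9.54448214e+01] [-0.1363748  -0.86292794 -1.56515937] 0.04578727045206873
hole rel mm [ -0.18305585 -32.49779908] d 12.81826114654541
front edge [-12.1720882   59.10972908]
front edge [ 0.25700719 59.10064541]
front edge [12.6925985  59.10723209]
sides [array([-23.22437944,  52.94718715]), array([23.3859634, 52.0999046])]
sides [array([-23.32037123,  31.24150182]), array([23.49693548, 30.30318164])]
[320.65778281 162.53693664]
circle px [320.125 178.375] r 17.289879 rel mm [ 0.05918116 39.82593588]
circle px [320.125 178.375] r 14.373878 rel mm [ 0.05918116 39.82593588]
hole exp px if centred [319.99017926 177.98539578]
```

Request:
move_arm(
  jaw=[0.7,0.7,0.7,0.7,0.7,0.7,0.7,0.7],
  delta_pos=[
    [0.0007,-0.0006,-0.01],
    [0,0,-0.01],
    [0,0,-0.008],
    [0,0,-0.007],
    [0,0,-0.007],
    [0,0,-0.006],
    [0,0,0],
    [0,0,0],
  ],
  yaw=[0,0,0,0,0,0,0,0],
)

```text
time: 19.43
ee_pos: [0.5394, 0.1933, 0.2284]
tcp_rot: [-180.0, -0.0, 95.5]
wrist_force: [1.2, 4.3, -4.7]
opening: 0.0456
grasp_force: 82.4
```

Request:
move_arm(
  jaw=[0.7,0.7,0.7,0.7,0.2,0.2,0.2,0.2,0.2,0.2],
  delta_pos=[
    [0,0.0006,-0.008],
    [0,0,-0.007],
    [0,0,-0.004],
    [0,0,0],
    [0,0,0],
    [0,0,0],
    [0,0,0.01],
    [0,0,0.03],
    [0,0,0.04],
    [0,0,0.04],
  ],
  yaw=[0,0,0,0,0,0,0,0,0,0],
)

```text
time: 20.27
ee_pos: [0.5389, 0.1933, 0.332]
tcp_rot: [-179.9, 0.0, 95.4]
wrist_force: [2.1, 0.4, -0.1]
opening: 0.0681
grasp_force: 0.0
```

Request:
move_arm(
  jaw=[0.2,0.2,0.2,0.2,0.2,0.2,0.2,0.2,0.2,0.2],
  delta_pos=[
    [0,0,0.04],
    [0,-0.02,0.025],
    [0.008,-0.038,0],
    [0.008,-0.038,0],
    [0.008,-0.038,0],
    [0.008,-0.038,0],
    [0.008,-0.038,0],
    [0.008,-0.038,0],
    [0.008,-0.038,0],
    [0.008,-0.038,0],
  ],
  yaw=[0,0,0,0,0,0,0,0,0,0],
)

```text
time: 21.1
ee_pos: [0.603, -0.1324, 0.3967]
tcp_rot: [179.9, 0.0, 95.4]
wrist_force: [0.4, 0.8, 0.2]
opening: 0.0683
grasp_force: 0.0
```

Request:
move_arm(
  jaw=[0.2,0.2,0.2,0.2],
  delta_pos=[
    [0.008,-0.03,0],
    [0,0,0],
    [0,0,0],
    [0,0,0],
  ],
  yaw=[0,0,0,0],
)

```text
time: 21.43
ee_pos: [0.6112, -0.1603, 0.3958]
tcp_rot: [180.0, 0.0, 95.4]
wrist_force: [0.1, 0.5, -0.1]
opening: 0.0685
grasp_force: 0.0
```

```bash
python3 p.py
```

```text
21.4333 [ 0.61119393 -0.16034765  0.39584126] [1.79978516e+02 2.80416630e-03 9.54087417e+01] 0.06845779200451452
[ 0.6239 -0.2631] 93.4 [ 47.7 111.5] [323. 254.]
```

Request:
move_arm(
  jaw=[0.2,0.2,0.2,0.2,0.2,0.2,0.2,0.2,0.2,0.2],
  delta_pos=[
    [0.0021,-0.0171,-0.031],
    [0.0021,-0.0171,-0.031],
    [0.0021,-0.0171,-0.031],
    [0.0021,-0.0171,-0.031],
    [0.0021,-0.0171,-0.031],
    [0.0021,-0.0172,-0.031],
    [0,0,-0.019],
    [0,0,-0.01],
    [0,0,-0.004],
    [0,0,0],
  ],
  yaw=[-0.033,0,0,0,0,0,0,0,0,0],
)

```text
time: 22.32
ee_pos: [0.6242, -0.2618, 0.1764]
tcp_rot: [-180.0, -0.0, 93.6]
wrist_force: [0.8, 0.1, -0.1]
opening: 0.0682
grasp_force: 0.0
```

Request:
move_arm(
  jaw=[0.2,0.7,0.7,0.7,0.7,0.7,0.7],
  delta_pos=[
    [0,0,0],
    [0,0,0],
    [0,0,0],
    [0,0,0],
    [0,0,0],
    [0,0,0],
    [0,0,0],
  ],
  yaw=[0,0,0,0,0,0,0],
)

```text
time: 22.9
ee_pos: [0.624, -0.2635, 0.1812]
tcp_rot: [179.8, 0.2, 93.5]
wrist_force: [-12.0, 1.2, 23.3]
opening: 0.026
grasp_force: 33.8
```

The fingers rode over the plate, because they were too high. I open and look again.

Request:
move_arm(
  jaw=[0.2,0.2,0.2,0.2,0.2,0.2,0.2,0.2,0.2,0.2],
  delta_pos=[
    [0,0,0.008],
    [0,0,0.01],
    [0,0,0.02],
    [0,0.01,0.03],
    [0,0.02,0.03],
    [0,0.02,0.03],
    [0,0.02,0.03],
    [0,0.02,0.03],
    [0,0,0],
    [0,0,0],
  ],
  yaw=[0,0,0,0,0,0,0,0,0,0],
)

```text
time: 23.73
ee_pos: [0.6244, -0.1719, 0.3674]
tcp_rot: [179.7, 0.1, 93.7]
wrist_force: [1.3, -0.3, -0.2]
opening: 0.0686
grasp_force: 0.0
```

```bash
python3 p.py;python3 p.py
```

```text
23.7333 [ 0.6243592  -0.17192964  0.36743262] [1.79717250e+02 9.47600191e-02 9.36579119e+01] 0.06860988867883187
[ 0.634  -0.2632] 93.7 [ 47.9 111.2] [322. 255.]
23.7833 [ 0.62421736 -0.17260968  0.36522421] [1.79889747e+02 4.19715546e-02 9.36113914e+01] 0.0686465107938253
[ 0.634  -0.2637] 93.6 [ 48.  110.4] [324. 255.]
```

Request:
move_arm(
  jaw=[0.2,0.2,0.2,0.2,0.2,0.2,0.2,0.2,0.2,0.2],
  delta_pos=[
    [0.0017,-0.0151,-0.027],
    [0.0017,-0.0151,-0.027],
    [0.0017,-0.0151,-0.027],
    [0.0017,-0.0151,-0.027],
    [0.0017,-0.0151,-0.027],
    [0.0015,-0.0149,-0.027],
    [0,0,-0.018],
    [0,0,-0.01],
    [0,0,-0.004],
    [0,0,0],
  ],
  yaw=[0,0,0,0,0,0,0,0,0,0],
)

```text
time: 24.67
ee_pos: [0.6336, -0.2634, 0.1688]
tcp_rot: [-179.9, -0.1, 93.5]
wrist_force: [0.4, 0.5, -0.3]
opening: 0.0683
grasp_force: 0.0
```

Request:
move_arm(
  jaw=[0.2,0.7,0.7,0.7,0.7,0.7,0.7],
  delta_pos=[
    [0,0,0],
    [0,0,0],
    [0,0,0],
    [0,0,0],
    [0,0,0],
    [0,0,0],
    [0,0,0],
  ],
  yaw=[0,0,0,0,0,0,0],
)

```text
time: 25.25
ee_pos: [0.6346, -0.2634, 0.1725]
tcp_rot: [179.8, 0.1, 93.6]
wrist_force: [-1.7, 1.8, 7.0]
opening: 0.047
grasp_force: 83.2
```

Request:
move_arm(
  jaw=[0.7,0.7,0.7,0.7,0.7,0.7,0.7,0.7,0.7,0.7],
  delta_pos=[
    [0,0,0.03],
    [-0.005,0.02,0.033],
    [-0.005,0.02,0.033],
    [-0.005,0.02,0.033],
    [-0.005,0.02,0.033],
    [-0.005,0.02,0.033],
    [-0.005,0.02,0.033],
    [-0.0072,0.0374,0],
    [-0.0072,0.0374,0],
    [-0.0072,0.0374,0],
  ],
  yaw=[0,0.033,0,0,0,0,0,0,0,0],
)

```text
time: 26.08
ee_pos: [0.5817, -0.0298, 0.3993]
tcp_rot: [179.9, 0.0, 95.4]
wrist_force: [0.0, 0.8, -4.0]
opening: 0.0471
grasp_force: 84.0
```

Request:
move_arm(
  jaw=[0.7,0.7,0.7,0.7,0.7,0.7,0.7,0.7,0.7,0.7],
  delta_pos=[
    [-0.0072,0.0374,0],
    [-0.0072,0.0374,0],
    [-0.0072,0.0374,0],
    [-0.0072,0.0374,0],
    [-0.0072,0.0374,0],
    [-0.0072,0.0374,0],
    [0,0,-0.035],
    [0,0,-0.035],
    [0,0,-0.035],
    [0,0,-0.02],
  ],
  yaw=[0,0,0,0,0,0,0,0,0,0],
)

```text
time: 26.92
ee_pos: [0.5381, 0.1935, 0.2695]
tcp_rot: [-179.8, 0.0, 95.5]
wrist_force: [-0.2, -0.1, -4.3]
opening: 0.0469
grasp_force: 83.9
```

Request:
move_arm(
  jaw=[0.7,0.7,0.7],
  delta_pos=[
    [0,0,0],
    [0,0,0],
    [0,0,0],
  ],
  yaw=[0,0,0],
)

```text
time: 27.17
ee_pos: [0.5396, 0.1933, 0.2753]
tcp_rot: [179.9, -0.0, 95.4]
wrist_force: [0.8, 0.2, -3.5]
opening: 0.047
grasp_force: 84.0
```

```bash
python3 f.py; python3 f2.py
```

```text
27.1667 [0.53961462 0.19327606 0.27532516] [ 1.79854823e+02 -3.86202175e-02  9.54456862e+01] [ 0.82354861  0.23643531 -3.46016173] 0.04697623631308639
front edge [-12.14706861  59.53061033]
front edge [ 0.27245996 59.52172124]
front edge [12.69867763 59.52872505]
sides [array([-24.46854385,  52.96352499]), array([23.82386702, 52.11478096])]
sides [array([-24.17909283,  31.25600469]), array([23.95295303, 30.31664582])]
[319.87469694 162.59724924]
circle px [321.25  180.625] r 17.13306 rel mm [ 0.54941213 38.82453106]
circle px [321.25  180.625] r 14.109353 rel mm [ 0.54941213 38.82453106]
hole exp px if centred [320.00067603 177.9984743 ]
```

Request:
move_arm(
  jaw=[0.7,0.7,0.7,0.7,0.7,0.7,0.7,0.7],
  delta_pos=[
    [-0.0002,0.0008,-0.01],
    [0,0,-0.01],
    [0,0,-0.008],
    [0,0,-0.007],
    [0,0,-0.007],
    [0,0,-0.006],
    [0,0,0],
    [0,0,0],
  ],
  yaw=[0,0,0,0,0,0,0,0],
)

```text
time: 27.93
ee_pos: [0.539, 0.194, 0.2247]
tcp_rot: [-180.0, 0.0, 95.4]
wrist_force: [0.1, 0.3, -2.8]
opening: 0.0469
grasp_force: 84.0
```

Request:
move_arm(
  jaw=[0.7,0.7,0.7,0.2,0.2,0.2,0.2,0.2,0.2,0.2],
  delta_pos=[
    [0,0,-0.008],
    [0,0,-0.004],
    [0,0,0],
    [0,0,0],
    [0,0,0],
    [0,0,0.01],
    [0,0,0.03],
    [0,0,0.04],
    [0,0,0.04],
    [0,0,0.04],
  ],
  yaw=[0,0,0,0,0,0,0,0,0,0],
)

```text
time: 28.77
ee_pos: [0.5385, 0.1937, 0.3763]
tcp_rot: [179.9, -0.0, 95.4]
wrist_force: [0.8, 0.7, 0.2]
opening: 0.068
grasp_force: 0.0
```

```bash
python3 - <<'E'
from h import *
m=camera_model('wrist');o=bot.get_obs();w=camera('wrist');s=camera('side')
print(o['ee_pos'],o['opening'])
save('w5',np.hstack([w[:300,150:500],cv2.resize(s[120:220,250:380],(390,300))]))
print([(round(p['confidence'],2),p['xy']) for p in outline_of('side','plate1')])
E
```

```text
[0.53848913 0.19366892 0.37630836] 0.06802358875333386
[(0.87, [282.3, 324.4]), (0.76, [476.8, 349.1]), (0.58, [223.0, 176.9]), (0.55, [305.6, 178.0])]
```

View pics/w5.png

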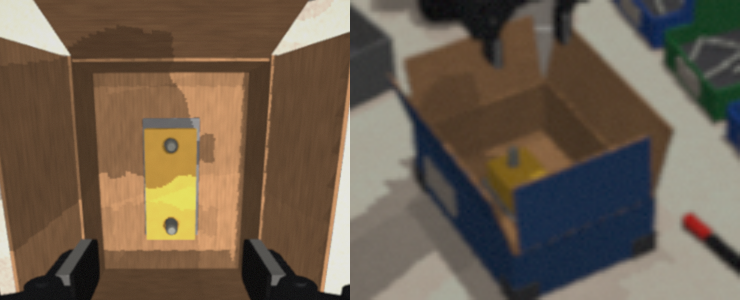

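Request:
move_arm(
  jaw=[0.2,0.2,0.2,0.2,0.2,0.2,0.2,0.2,0.2,0.2],
  delta_pos=[
    [0,-0.035,0.015],
    [0,-0.039,0.01],
    [0,-0.039,0],
    [0,-0.039,0],
    [0,-0.039,0],
    [0,-0.039,0],
    [0,-0.039,0],
    [0,-0.039,0],
    [0,-0.039,0],
    [0,-0.039,0],
  ],
  yaw=[0,0.11,0.11,0.11,0.11,0.11,0.11,0.11,0.11,0.11],
)

```text
time: 29.75
ee_pos: [0.5384, -0.194, 0.3979]
tcp_rot: [-180.0, -0.0, 152.5]
wrist_force: [0.6, 0.3, -0.4]
opening: 0.068
grasp_force: 0.0
```

Request:
move_arm(
  jaw=[0.2,0.2,0.2,0.2,0.2,0.2,0.2,0.2,0.2],
  delta_pos=[
    [0,-0.039,0],
    [0,-0.039,0],
    [0,-0.039,0],
    [0,-0.039,0],
    [0,-0.039,0],
    [0,-0.039,0],
    [0,0,0],
    [0,0,0],
    [0,0,0],
  ],
  yaw=[0.11,0.11,0.11,0.11,0.11,0.03,0,0,0],
)

```text
time: 30.5
ee_pos: [0.539, -0.4261, 0.3974]
tcp_rot: [179.9, -0.1, -174.7]
wrist_force: [0.8, 1.0, 0.4]
opening: 0.0684
grasp_force: 0.0
```

```bash
cat > j.py <<'E'
from h import *
m=camera_model('wrist');o=bot.get_obs();w=camera('wrist');save('w6',w)
print(o['time'],o['ee_pos'],o['tcp_rot'],o['q'])
for p in outline_of('wrist','jaw')[:2]: print(p['confidence'],p['xy'],p['mask'].sum(),atz(m,p['xy'],.008))
for p in pinpoint('wrist','jaw')[:2]: print(p['confidence'],p['xy'],atz(m,p['xy'],.0))
for r in fit(w,m,(100,40,540,320),lambda h:h[...,2]<95,z=.008,amin=500): print(*r)
E
python3 j.py
```

```text
30.5 [ 0.53895069 -0.42606878  0.39742759] [ 1.79935314e+02 -5.10016419e-02 -1.74658087e+02] [-3.83300991e+01  2.53578324e+01  3.40064464e+01  9.87301713e+01
  1.15695729e-02 -4.36719913e+01]
0.9 [317.3, 142.0] 3972 [ 0.50237356 -0.43084088  0.008     ]
0.31 [371.2, 312.0] 1175 [ 0.71826808 -0.33900033  0.008     ]
0.89 [320.0, 144.1] [ 0.50514282 -0.42747152  0.        ]
[ 0.6641 -0.246 ] 93.9 [115.6 271. ] [434. 296.]
[ 0.6944 -0.5798] 96.1 [115.5 263.9] [197. 291.]
[ 0.53   -0.1878] 76.0 [36.9 50.7] [518. 185.]
[ 0.5062 -0.4299] 7.9 [ 58.6 111.7] [319. 144.]
[ 0.4026 -0.4536] 95.3 [11.9 94.5] [304.  43.]
```

View pics/w6.png

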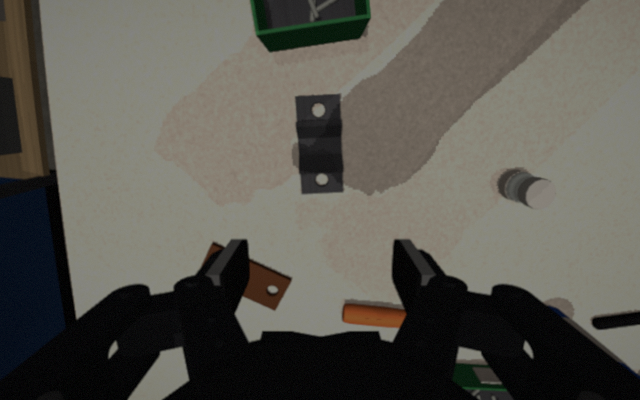

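The jaw stands upright with its holes at (318,110) and (322,180).

```bash
python3 - <<'E'
from h import *
o=bot.get_obs();print(o['ee_pos'],o['tcp_rot'][2])
m=camera_model('wrist');w=camera('wrist');g=cv2.cvtColor(w,cv2.COLOR_RGB2GRAY)
H=[]
for x0,y0 in((308,99),(312,170)):
    k=(g[y0:y0+21,x0:x0+21]>110).astype(float);yy,xx=np.mgrid[:21,:21]
    p=[x0+(k*xx).sum()/k.sum(),y0+(k*yy).sum()/k.sum()];a=atz(m,p,.006)[:2];H.append(a);print(p,k.sum(),a)
d=H[1]-H[0];print((H[0]+H[1])/2,np.linalg.norm(d),np.degrees(np.arctan2(d[1],d[0])))
E
```

```text
[ 0.53920191 -0.42477848  0.3988017 ] -174.5406290530924
[np.float64(317.6194690265487), np.float64(108.84955752212389)] 113.0 [ 0.46678736 -0.43320659]
[np.float64(320.93975903614455), np.float64(177.6265060240964)] 83.0 [ 0.54475363 -0.42195253]
[ 0.50577049 -0.42757956] 0.0787743160966767 8.213639554552719
```

Request:
move_arm(
  jaw=[0.2,0.2,0.2,0.2,0.2,0.2,0.2,0.2,0.2,0.2],
  delta_pos=[
    [-0.0056,-0.0005,-0.033],
    [-0.0056,-0.0005,-0.033],
    [-0.0056,-0.0005,-0.033],
    [-0.0056,-0.0005,-0.033],
    [-0.0056,-0.0005,-0.033],
    [-0.0054,-0.0005,-0.033],
    [0,0,-0.018],
    [0,0,-0.009],
    [0,0,-0.003],
    [0,0,0],
  ],
  yaw=[0.044,0,0,0,0,0,0,0,0,0],
)

```text
time: 31.53
ee_pos: [0.5061, -0.4287, 0.1707]
tcp_rot: [-180.0, 0.0, -172.0]
wrist_force: [-0.1, 0.5, 0.3]
opening: 0.0688
grasp_force: 0.0
```

Request:
move_arm(
  jaw=[0.2,0.7,0.7,0.7,0.7,0.7,0.7],
  delta_pos=[
    [0,0,0],
    [0,0,0],
    [0,0,0],
    [0,0,0],
    [0,0,0],
    [0,0,0],
    [0,0,0],
  ],
  yaw=[0,0,0,0,0,0,0],
)

```text
time: 32.12
ee_pos: [0.5062, -0.4294, 0.1725]
tcp_rot: [-179.9, 0.1, -172.1]
wrist_force: [-0.5, 1.5, 7.1]
opening: 0.0472
grasp_force: 82.9
```

Request:
move_arm(
  jaw=[0.7,0.7,0.7,0.7,0.7,0.7,0.7,0.7,0.7,0.7],
  delta_pos=[
    [0,0,0.03],
    [0.002,0.02,0.033],
    [0.002,0.02,0.033],
    [0.002,0.02,0.033],
    [0.002,0.02,0.033],
    [0.002,0.02,0.033],
    [0.002,0.02,0.033],
    [0.0016,0.0387,0],
    [0.0016,0.0387,0],
    [0.0016,0.0387,0],
  ],
  yaw=[0,0,0,-0.08,-0.1,-0.1,-0.1,-0.1,-0.1,-0.1],
)

```text
time: 32.95
ee_pos: [0.5222, -0.1916, 0.3993]
tcp_rot: [180.0, 0.1, 148.6]
wrist_force: [1.1, 0.3, -4.3]
opening: 0.0471
grasp_force: 84.0
```

Request:
move_arm(
  jaw=[0.7,0.7,0.7,0.7,0.7,0.7,0.7,0.7,0.7,0.7],
  delta_pos=[
    [0.0016,0.0387,0],
    [0.0016,0.0387,0],
    [0.0016,0.0387,0],
    [0.0016,0.0387,0],
    [0.0016,0.0387,0],
    [0.0016,0.0387,0],
    [0.0016,0.0387,0],
    [0.0016,0.0387,0],
    [0.0016,0.0387,0],
    [0.0016,0.0387,0],
  ],
  yaw=[-0.11,-0.11,-0.11,-0.11,-0.11,-0.11,-0.11,-0.11,-0.053,0],
)

```text
time: 33.78
ee_pos: [0.538, 0.196, 0.3988]
tcp_rot: [179.9, -0.0, 95.3]
wrist_force: [0.8, -1.5, -3.7]
opening: 0.0473
grasp_force: 84.0
```

Request:
move_arm(
  jaw=[0.7,0.7,0.7,0.7,0.7,0.7,0.7],
  delta_pos=[
    [0,0,-0.035],
    [0,0,-0.035],
    [0,0,-0.03],
    [0,0,-0.02],
    [0,0,0],
    [0,0,0],
    [0,0,0],
  ],
  yaw=[0,0,0,0,0,0,0],
)

```text
time: 34.37
ee_pos: [0.5388, 0.1941, 0.2802]
tcp_rot: [179.9, -0.0, 95.5]
wrist_force: [0.4, 0.9, -2.5]
opening: 0.0472
grasp_force: 84.0
```

```bash
sed -i 's/zt=.*/zt=o["ee_pos"][2]-.165;print(o["ee_pos"],o["tcp_rot"][2])/' f2.py; python3 f2.py;python3 -c "
from h import *
w=camera('wrist');save('w7',w[:330])"
```

```text
[0.53884335 0.19411969 0.28019647] 95.49507300665313
circle px [320.5  172.75] r 15.4890785 rel mm [ 0.04461087 42.27357332]
hole exp px if centred [320.39705086 177.86480974]
```

View pics/w7.png

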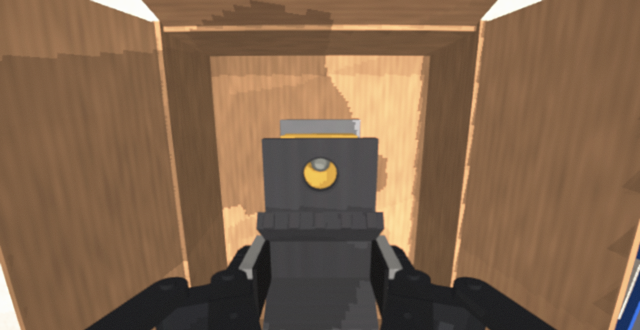

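Request:
move_arm(
  jaw=[0.7,0.7,0.7,0.7,0.7,0.7,0.7,0.7],
  delta_pos=[
    [0.0006,-0.003,-0.01],
    [0,0,-0.01],
    [0,0,-0.009],
    [0,0,-0.008],
    [0,0,-0.007],
    [0,0,-0.006],
    [0,0,0],
    [0,0,0],
  ],
  yaw=[0,0,0,0,0,0,0,0],
)

```text
time: 35.13
ee_pos: [0.539, 0.1911, 0.2277]
tcp_rot: [-180.0, -0.0, 95.5]
wrist_force: [-0.1, 0.9, -4.0]
opening: 0.0472
grasp_force: 84.0
```

Request:
move_arm(
  jaw=[0.7,0.7,0.2,0.2,0.2,0.2,0.2,0.2,0.2,0.2],
  delta_pos=[
    [0,0,-0.006],
    [0,0,0],
    [0,0,0],
    [0,0,0],
    [0,0,0.01],
    [0,0,0.03],
    [0,0,0.04],
    [0,0,0.04],
    [0,0,0.04],
    [0,0,0],
  ],
  yaw=[0,0,0,0,0,0,0,0,0,0],
)

```text
time: 35.97
ee_pos: [0.539, 0.1909, 0.3922]
tcp_rot: [179.3, -0.2, 95.5]
wrist_force: [2.1, 0.8, 1.6]
opening: 0.0682
grasp_force: 0.0
```

```bash
python3 - <<'E'
from h import *
o=bot.get_obs();m=camera_model('wrist');w=camera('wrist');s=camera('side');a=camera('scene')
print(o['ee_pos'],o['opening'])
save('w8',np.vstack([np.hstack([w[:300,130:510],cv2.resize(s[120:220,250:380],(390,300))]),cv2.resize(a[150:250,290:546],(770,300))]))
E
```

```text
[0.53896818 0.19094552 0.39220507] 0.0682202817372395
```

View pics/w8.png

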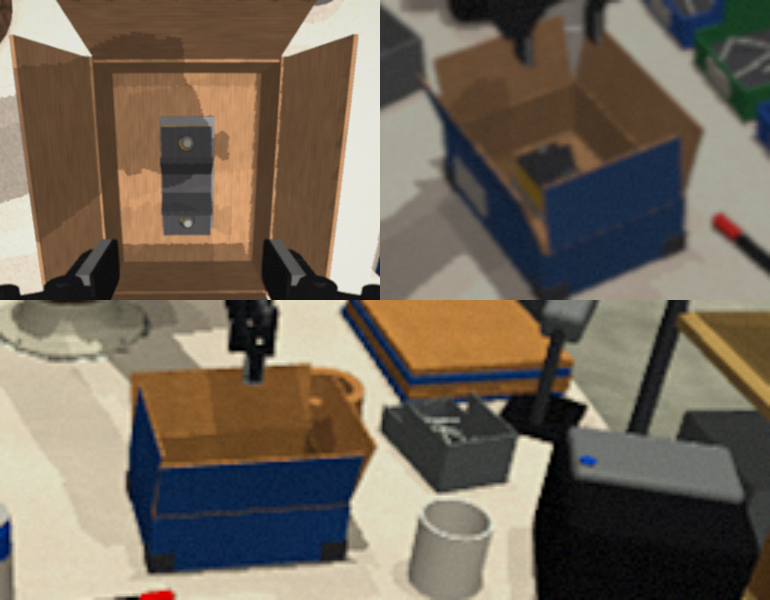

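The jaw is seated, with both studs showing through its holes at (317,143) and (317,222) in the wrist view. Now I estimate the flap angles from tip corners already read.

```bash
cat > fl.py <<'E'
from h import *
from scipy.optimize import least_squares
import pickle
c=np.array([.5395,.1937,0]);a=np.radians(5.5);ex=np.array([np.cos(a),np.sin(a),0]);ey=np.array([-ex[1],ex[0],0]);ez=np.array([0,0,1.])
D={'left':(ey,ex,.112,.078,.080),'right':(-ey,ex,.112,.078,.080),'far':(ex,ey,.082,.082,.081),'near':(-ex,ey,.082,.082,.081)}
def P(n,th,s,r=1):
    o,al,h,z,L=D[n];return c+o*(h-np.cos(th)*L*r)+al*s+ez*(z+np.sin(th)*L*r)
def solve(m,n,px):
    r=least_squares(lambda v:proj(m,P(n,v[0],v[1]))-px,[1.9,0.]);return r.x,r.cost
if __name__=='__main__':
    m=camera_model('wrist');m1=pickle.load(open('m1.pkl','rb'))
    for n,px in[('near',(143,37)),('near',(170,285)),('far',(487,37)),('far',(459,240))]: print('w8',n,*solve(m,n,px))
    for n,px in[('left',(435,100)),('left',(498,247)),('right',(167,245)),('near',(172,211)),('near',(396,84)),('far',(490,280))]: print('w1',n,*solve(m1,n,px))
    s=camera('side');ms=camera_model('side')
    # side-view guesses: right flap tip corners
    for n,px in[('right',(250+135/3,120+250/3)),('right',(250+320/3,120+133/3))]: print('side',n,*solve(ms,n,px))
E
python3 fl.py
```

```text
w8 near [1.82069827 0.10807565] 3.4331226595218434e-26
w8 near [ 1.87474404 -0.05050309] 1.6155871338926322e-27
w8 far [1.71518453 0.10765294] 7.270142102516845e-26
w8 far [ 1.68154321 -0.0153166 ] 5.2506581851510546e-27
w1 left [ 1.81224662 -0.07324709] 0.0
w1 left [1.78744134 0.0776849 ] 3.6350710512584224e-27
w1 right [ 1.99777402 -0.07757917] 4.0389678347315804e-27
w1 near [ 1.83304841 -0.11464254] 4.0389678347315804e-28
w1 near [1.80300694 0.1069716 ] 2.5243548967072378e-27
w1 far [1.84143564 0.10887536] 9.855081516745056e-26
side right [ 2.15473867 -0.1336968 ] 0.0
side right [1.60709392 0.09896297] 1.0097419586828951e-26
```

Flap angles come out at about 1.80 (+y), 2.0 (-y), 1.71 (+x) and 1.83 (-x). I shut the gripper, go outside the +y flap, and sweep it in.

Request:
move_arm(
  jaw=[1,1,1,1,1,1,1,1,1,1],
  delta_pos=[
    [0,0,0.005],
    [-0.0033,0.0354,0],
    [-0.0033,0.0354,0],
    [-0.0033,0.0354,0],
    [-0.0033,0.0354,0],
    [-0.0033,0.0354,0],
    [0,0,0],
    [0,0,-0.03],
    [0,0,-0.03],
    [0,0,0],
  ],
  yaw=[0,0,0,0,0,0,0,0,0,0],
)

```text
time: 37.0
ee_pos: [0.5216, 0.3676, 0.3197]
tcp_rot: [-179.5, 0.3, 95.5]
wrist_force: [-2.0, -1.5, -2.2]
opening: -0.0001
grasp_force: 0.0
```

Request:
move_arm(
  jaw=[1,1,1],
  delta_pos=[
    [0,0,-0.02],
    [0,0,-0.01],
    [0,0,0],
  ],
  yaw=[0,0,0],
)

```text
time: 37.25
ee_pos: [0.5223, 0.3675, 0.2953]
tcp_rot: [-179.8, 0.1, 95.5]
wrist_force: [1.2, -0.6, -0.3]
opening: -0.0001
grasp_force: 0.0
```

Request:
move_arm(
  jaw=[1,1,1,1,1,1,1,1,1,1],
  delta_pos=[
    [0.002,-0.0204,0],
    [0.002,-0.0204,0],
    [0.002,-0.0204,0.003],
    [0.002,-0.0204,0.002],
    [0.001,-0.01,-0.003],
    [0.001,-0.01,-0.006],
    [0.0005,-0.005,-0.01],
    [0,0,-0.01],
    [-0.0003,0.003,-0.007],
    [0,0,0],
  ],
  yaw=[0,0,0,0,0,0,0,0,0,0],
)

```text
time: 38.08
ee_pos: [0.5322, 0.2651, 0.2633]
tcp_rot: [-179.8, 0.1, 95.5]
wrist_force: [-1.1, 0.5, -0.6]
opening: -0.0
grasp_force: 0.0
```

Request:
move_arm(
  jaw=[1,1,1,1],
  delta_pos=[
    [0,0,-0.005],
    [0,0,-0.004],
    [0,0,0],
    [0,0,0],
  ],
  yaw=[0,0,0,0],
)

```text
time: 38.42
ee_pos: [0.5327, 0.2647, 0.2569]
tcp_rot: [-180.0, 0.0, 95.5]
wrist_force: [-0.2, -0.7, 0.0]
opening: -0.0003
grasp_force: 0.0
```

Request:
move_arm(
  jaw=[1,1,1,1],
  delta_pos=[
    [0,0,-0.003],
    [0,0,-0.002],
    [0,0,0],
    [0,0,0],
  ],
  yaw=[0,0,0,0],
)

```text
time: 38.75
ee_pos: [0.5328, 0.2645, 0.2543]
tcp_rot: [179.9, -0.1, 95.5]
wrist_force: [-4.2, -0.7, 13.4]
opening: 0.0002
grasp_force: 6.6
```

Request:
move_arm(
  jaw=[1,1,1,1,1,1,1,1,1,1],
  delta_pos=[
    [0,0,0.03],
    [0,0,0.04],
    [0,0,0.04],
    [0.0035,-0.0364,0.03],
    [0.0035,-0.0364,0],
    [0.0035,-0.0364,0],
    [0.0035,-0.0364,0],
    [0.0035,-0.0364,0],
    [0.0035,-0.0364,0],
    [0.0035,-0.0364,0],
  ],
  yaw=[0,0,0,0,0,0,0,0,0,0],
)

```text
time: 39.58
ee_pos: [0.5566, 0.0122, 0.3888]
tcp_rot: [180.0, 0.0, 95.5]
wrist_force: [1.0, 1.0, 0.0]
opening: 0.0001
grasp_force: 0.0
```

Request:
move_arm(
  jaw=[1,1,1,1,1,1,1],
  delta_pos=[
    [0,0,0],
    [0,0,-0.03],
    [0,0,-0.03],
    [0,0,-0.02],
    [0,0,-0.01],
    [0,0,0],
    [0,0,0],
  ],
  yaw=[0,0,0,0,0,0,0],
)

```text
time: 40.17
ee_pos: [0.5569, 0.0142, 0.2992]
tcp_rot: [180.0, -0.0, 95.5]
wrist_force: [0.5, 0.3, 0.5]
opening: 0.0001
grasp_force: 0.0
```

Request:
move_arm(
  jaw=[1,1,1,1,1,1,1,1,1,1],
  delta_pos=[
    [-0.0021,0.0217,0],
    [-0.0021,0.0217,0],
    [-0.0021,0.0217,0.001],
    [-0.0021,0.0217,0],
    [-0.001,0.01,-0.003],
    [-0.001,0.01,-0.006],
    [-0.0005,0.005,-0.01],
    [0,0,-0.01],
    [0.0003,-0.003,-0.008],
    [0,0,-0.004],
  ],
  yaw=[0,0,0,0,0,0,0,0,0,0],
)

```text
time: 41.0
ee_pos: [0.546, 0.1217, 0.2565]
tcp_rot: [-179.9, 0.0, 95.5]
wrist_force: [-0.1, -0.3, -0.1]
opening: 0.0002
grasp_force: 0.2
```

Request:
move_arm(
  jaw=[1,1,1,1],
  delta_pos=[
    [0,0,-0.003],
    [0,0,-0.001],
    [0,0,0],
    [0,0,0],
  ],
  yaw=[0,0,0,0],
)

```text
time: 41.33
ee_pos: [0.5464, 0.1223, 0.2546]
tcp_rot: [180.0, 0.0, 95.5]
wrist_force: [0.1, 0.1, 0.3]
opening: -0.0001
grasp_force: 0.0
```

Request:
move_arm(
  jaw=[1,1,1,1,1,1,1,1,1,1],
  delta_pos=[
    [0,0,-0.002],
    [0,0,-0.001],
    [0,0,0],
    [0,0,0.03],
    [0,0,0.04],
    [0,0,0.04],
    [0,0.012,0.035],
    [0.01,0.0239,0.01],
    [0.0242,0.0239,0],
    [0.0242,0.0239,0],
  ],
  yaw=[0,0,0,0,0.12,0.12,0.12,0.12,0.12,0.12],
)

```text
time: 42.17
ee_pos: [0.6051, 0.2071, 0.4089]
tcp_rot: [179.8, 0.1, 137.1]
wrist_force: [0.5, -0.6, 1.0]
opening: 0.0001
grasp_force: 0.0
```

Request:
move_arm(
  jaw=[1,1,1,1,1,1,1,1,1,1],
  delta_pos=[
    [0.0242,0,0],
    [0.02,0,0],
    [0.02,0,0],
    [0,0,0],
    [0,0,0],
    [0,0,0],
    [0,0,0],
    [0,0,0],
    [0,0,0],
    [0,0,0],
  ],
  yaw=[0.12,0.12,0.12,0.12,0.12,0.12,0.131,0,0,0],
)

```text
time: 43.0
ee_pos: [0.6689, 0.2064, 0.4065]
tcp_rot: [180.0, 0.0, -175.1]
wrist_force: [-0.6, 0.3, -0.1]
opening: -0.0001
grasp_force: 0.0
```

```bash
python3 - <<'E'
from h import *
from fl import P
for cam in('wrist','side'):
    m=camera_model(cam);w=camera(cam);save('z'+cam,w)
    for n in('flap_left','flap_right','flap_far','flap_near'):
        for p in outline_of(cam,n)[:1]:
            print(cam,n,round(p['confidence'],2),p['xy'],p['mask'].sum(),'pred mid if level',np.round(proj(m,P(n[5:],0,0,.5))),'open',np.round(proj(m,P(n[5:],1.8,0,.5))))
E
```

```text
wrist flap_left 0.7 [237.9, 62.8] 11969 pred mid if level [398.  40.] open [475.  28.]
wrist flap_right 0.57 [239.0, 64.5] 11857 pred mid if level [235.  42.] open [158.  32.]
wrist flap_far 0.62 [315.9, 43.3] 4184 pred mid if level [317.  89.] open [318. 150.]
side flap_left 0.96 [298.8, 154.9] 698 pred mid if level [299. 161.] open [292. 144.]
side flap_right 0.82 [323.0, 186.2] 880 pred mid if level [321. 187.] open [329. 187.]
side flap_far 0.79 [338.9, 150.9] 1031 pred mid if level [321. 168.] open [334. 154.]
side flap_near 0.56 [285.0, 171.5] 358 pred mid if level [298. 177.] open [284. 173.]
```

Request:
move_arm(
  jaw=[1,1,1,1,1,1,1,1],
  delta_pos=[
    [0.009,0.001,0],
    [0,0,0],
    [0,0,-0.03],
    [0,0,-0.03],
    [0,0,-0.025],
    [0,0,-0.018],
    [0,0,0],
    [0,0,0],
  ],
  yaw=[0.01,0,0,0,0,0,0,0],
)

```text
time: 44.17
ee_pos: [0.6775, 0.2074, 0.303]
tcp_rot: [-180.0, -0.1, -174.3]
wrist_force: [1.3, 0.4, 0.4]
opening: -0.0002
grasp_force: 0.0
```

Request:
move_arm(
  jaw=[1,1,1,1,1,1,1,1,1,1],
  delta_pos=[
    [-0.0188,-0.0018,0],
    [-0.0188,-0.0018,0],
    [-0.0188,-0.0018,0.001],
    [-0.0188,-0.0018,0],
    [-0.01,-0.001,-0.003],
    [-0.01,-0.001,-0.006],
    [-0.005,-0.0005,-0.01],
    [0,0,-0.01],
    [0.003,0.0003,-0.008],
    [0,0,-0.004],
  ],
  yaw=[0,0,0,0,0,0,0,0,0,0],
)

```text
time: 45.0
ee_pos: [0.5813, 0.1981, 0.2632]
tcp_rot: [180.0, 0.0, -174.3]
wrist_force: [-0.7, -0.4, -0.8]
opening: -0.0001
grasp_force: 0.2
```

Request:
move_arm(
  jaw=[1,1,1,1,1],
  delta_pos=[
    [0,0,-0.003],
    [0,0,-0.002],
    [0,0,-0.001],
    [0,0,0],
    [0,0,0],
  ],
  yaw=[0,0,0,0,0],
)

```text
time: 45.42
ee_pos: [0.5809, 0.198, 0.2584]
tcp_rot: [180.0, 0.0, -174.3]
wrist_force: [-1.7, -0.5, 4.4]
opening: 0.0002
grasp_force: 2.4
```

Request:
move_arm(
  jaw=[1,1,1,1,1,1,1,1,1,1],
  delta_pos=[
    [0,0,0.03],
    [0,0,0.04],
    [0,0,0.04],
    [-0.03,-0.003,0.028],
    [-0.036,-0.0036,0],
    [-0.036,-0.0036,0],
    [-0.036,-0.0036,0],
    [-0.036,-0.0036,0],
    [-0.007,-0.0006,0],
    [0,0,0],
  ],
  yaw=[0,0,0,0,0,0,0,0,0,0],
)

```text
time: 46.25
ee_pos: [0.398, 0.1799, 0.3968]
tcp_rot: [180.0, 0.1, -174.2]
wrist_force: [-0.3, 0.0, -0.2]
opening: 0.0001
grasp_force: 0.0
```

Request:
move_arm(
  jaw=[1,1,1,1,1,1,1],
  delta_pos=[
    [0,0,0],
    [0,0,-0.03],
    [0,0,-0.03],
    [0,0,-0.02],
    [0,0,-0.01],
    [0,0,0],
    [0,0,0],
  ],
  yaw=[0,0,0,0,0,0,0],
)

```text
time: 46.83
ee_pos: [0.4004, 0.1801, 0.3058]
tcp_rot: [-180.0, -0.0, -174.3]
wrist_force: [0.8, -0.9, 0.1]
opening: -0.0003
grasp_force: 0.0
```

Request:
move_arm(
  jaw=[1,1,1,1,1,1,1,1,1,1],
  delta_pos=[
    [0.0192,0.0018,-0.001],
    [0.0192,0.0018,-0.001],
    [0.0192,0.0018,0],
    [0.0192,0.0018,0],
    [0.01,0.001,-0.004],
    [0.01,0.001,-0.006],
    [0.005,0.0005,-0.01],
    [0,0,-0.01],
    [-0.003,-0.0003,-0.008],
    [0,0,-0.004],
  ],
  yaw=[0,0,0,0,0,0,0,0,0,0],
)

```text
time: 47.67
ee_pos: [0.4973, 0.1893, 0.2597]
tcp_rot: [-180.0, -0.1, -174.3]
wrist_force: [-0.2, -0.9, -0.0]
opening: -0.0001
grasp_force: 0.2
```

Request:
move_arm(
  jaw=[1,1,1,1,1],
  delta_pos=[
    [0,0,-0.003],
    [0,0,-0.002],
    [0,0,-0.001],
    [0,0,0],
    [0,0,0],
  ],
  yaw=[0,0,0,0,0],
)

```text
time: 48.08
ee_pos: [0.4972, 0.1892, 0.2582]
tcp_rot: [180.0, 0.0, -174.2]
wrist_force: [-12.0, -3.3, 22.0]
opening: 0.0001
grasp_force: 10.7
```

Contact shows the -x flap is level. I raise the arm clear and check.

Request:
move_arm(
  jaw=[1,1,1,1,1,1,1,1,1,1],
  delta_pos=[
    [0,0,0.02],
    [0,0,0.04],
    [0,0,0.04],
    [-0.02,0,0.03],
    [-0.03,0,0.02],
    [-0.03,0,0.01],
    [-0.03,0,0],
    [0,0,0],
    [0,0,0],
    [0,0,0],
  ],
  yaw=[0,0,0,0,0,0,0,0,0,0],
)

```text
time: 48.92
ee_pos: [0.3882, 0.1895, 0.4157]
tcp_rot: [180.0, 0.1, -174.2]
wrist_force: [-0.1, -0.2, -0.6]
opening: 0.0
grasp_force: 0.0
```

```bash
python3 - <<'E'
from h import *
from fl import P
o=bot.get_obs();print(o['time'],o['ee_pos'],o['wrist_force'])
for cam in('side','scene','wrist'):
    m=camera_model(cam);w=camera(cam);save('y'+cam,w)
    for n in('flap_left','flap_right','flap_far','flap_near'):
        for p in outline_of(cam,n)[:1]:
            ys,xs=np.nonzero(p['mask'])
            print(cam,n,round(p['confidence'],2),p['xy'],len(xs),(xs.min(),xs.max(),ys.min(),ys.max()),'level',*[np.round(proj(m,P(n[5:],t,0,.5))) for t in (0,.3)])
E
```

```text
48.9167 [0.38818863 0.18946916 0.41570705] [-0.10356881 -0.19731813 -0.61565487]
side flap_far 0.79 [322.6, 167.4] 1285 (np.int64(292), np.int64(349), np.int64(145), np.int64(193)) level [321. 168.] [321. 165.]
side flap_near 0.67 [299.2, 175.3] 1248 (np.int64(272), np.int64(325), np.int64(154), np.int64(201)) level [298. 177.] [298. 174.]
scene flap_right 0.62 [364.4, 197.1] 776 (np.int64(334), np.int64(398), np.int64(192), np.int64(207)) level [348. 208.] [348. 205.]
scene flap_far 0.72 [324.9, 251.1] 211 (np.int64(308), np.int64(348), np.int64(247), np.int64(257)) level [371. 212.] [371. 210.]
scene flap_near 0.68 [325.7, 251.0] 197 (np.int64(308), np.int64(347), np.int64(247), np.int64(256)) level [366. 200.] [366. 197.]
wrist flap_far 0.91 [222.9, 329.2] 413 (np.int64(211), np.int64(326), np.int64(317), np.int64(336)) level [309. 345.] [309. 354.]
wrist flap_near 0.84 [269.6, 257.7] 4335 (np.int64(201), np.int64(414), np.int64(247), np.int64(285)) level [309. 282.] [309. 286.]
```

```bash
python3 -c "
from workcell import bot
print(bot.job_done())"
```

```text
the job is handed in; nothing more can be done
None
```

The job is handed in. All four plates and then the V-jaw are on the studs, and the carton was closed short flaps first, then long. No verdict came back. The +y, +x and -x flaps met a firm stop at the level position. The -y flap was pressed to the same height but no contact force was recorded.

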